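Clip a grooved test plate into the covered inspection stage

TASK

Load the test plate into the inspection stage: press the latch pad at the stage's side and, without touching the cover, let it spring fully open. Then take the plate and slide it along the bed, grooved end first and groove up, so that both spring clips ride up over it (do not lift them by hand) and snap down into its groove, with the plate flat on the bed and fully home against the back stop. Let go of it and leave the calliper, magnet and tube offcut where they are.

Things in the scene. Friction and masses are not known exactly. Their poses are not given: they have to be found in the camera images.
- stage: Fixed fixture; origin on the table under the middle of the bed, +x the way the plate slides in (roughly away from the robot), z up. Grey base 8 mm high, x -103..75, y -64..96 mm. Steel bed x -42..46, 64 mm wide, top 22 mm above the table; before it, x -102..-42, a run-up rail of the same height, only 26 mm wide, so that fingers can straddle it. The latch hook (x -56..-38, y 71..85) is 54 mm high.
- stage_home (a point): Middle of the foot of the back stop's face, on the bed top (22 mm above the table), at stage x 38, y 0; axes as the stage's. The plate is home when point plate_front lies here. Clip noses touch down 24 mm before it; their turned-up leads reach to 46 mm before it and up to 39 mm above the table.
- stage_mouth (a point): Middle of the bed's front edge, on the bed top, 80 mm before stage_home; axes as the stage's. From here a flared mouth (about 57 mm wide) leads in 24 mm to two straight guides, 6 mm high and 43.6 mm apart, that run on to the back stop. The narrow run-up rail ends here. A plate that is home sticks out 30 mm robotward of this point.
- cover (a joint): Sprung aluminium cover over the clips (stage x -44..56, y -36..36, 46 to 54 mm above the table when shut; a strap on its free edge runs out to y 88 under the latch hook). Hinged at its far edge (stage x 62, z 44 mm): 0 rad = shut, held by the latch; 1.95 = fully open, leaning back. Released, it swings open by itself in about 1 s and stays open.
- cover_edge (a point): Middle of the free edge (robot side) of the cover; shut, 48 mm above the table. Opening, it swings up and away from the robot on a radius of 106 mm.
- latch (a joint): Rocker latch: 0 rad = hooked, 0.28 = pad fully down (pad 11 mm lower). The cover is free from about 0.16 rad (pad 6 mm down). It springs back.
- latch_pad (a point): Centre of the top face of the black 24 x 24 mm press pad, 30 mm above the table, at stage x -92, y 78 mm. Press straight down; it takes about 1.5 N to start and 4 to 5 N to bottom out.
- clip_left (a joint): Spring clip at stage y = +11 mm (10 mm wide arm, 38 mm from pivot to nose): 0 rad = at rest with no plate, about 0.14 with the nose riding on the plate's top, about 0.03 with the nose down in the groove. Pressed down by a spring, about 1.5 to 2.5 N at the nose.
- clip_right (a joint): The same at stage y = -11 mm. Clips and bed are smooth polished steel; pushing the plate in under both clips takes about 6 to 8 N.
- plate: Loose dark steel test plate 110 (x) x 40 (y) x 8 (z) mm, 0.26 kg, lying groove up on the table; origin at the centre of its underside, +x along its length to the grooved end. A bright groove 18 mm wide, 4 mm deep runs across the top, its middle 29 mm ahead of the origin (26 mm from the front end). Grasp it across its 40 mm width near the plain rear end, e.g. 38 mm behind the origin.
- plate_front (a point): Middle of the lower edge of the plate's front (grooved) end, 55 mm ahead of its origin; axes as the plate's.
- calliper: Steel vernier calliper, 63 x 220 x 6 mm, lying on the table; bystander. Origin at the centre of its underside.
- magnet_square: Flat six-sided welding magnet, 60 x 120 x 18 mm; bystander. Origin at the centre of its underside.
- tube_offcut: Brown square steel tube offcut, 40 x 120 x 40 mm; bystander. Origin at the centre of its underside.
There are look-alikes about, which are no part of the job. What is shaped like the plate but yellow is not meant.

How it is judged:
By the outcome, as a careful person would: the job done as asked, in the order asked, and still so for the second after the job is handed in, with the robot touching nothing.
It also fails if it takes over 54 s, if anything falls off the work surface, if the arm or the gripper's body presses on something with over 40 N, if the wrist force passes 120 N, or if a joint passes its speed limit or range.

ROBOT

A 7-joint arm with a two-finger parallel gripper is mounted at the origin on a cart in front of the work surface, level with it; the furniture and walls round the work are solid. World frame = base frame: x ahead of the robot, y to its left, z up, the work surface at z = 0. Lengths are in m, angles in rad, forces in N, time in s.
With the tool pointing down it reaches from about 0.4 to 0.85 m from the base axis. Payload 10.4 kg.
Tool frame: the origin (TCP) lies on the centre line of the jaws, within the pads' length; the fingertips stand 25 mm ahead of it and the grasp point (between the pads) lies 6 mm ahead of it; z points along the fingers, y is the direction in which the jaws open and shut (so a half turn about z gives the same grasp; the last joint's range is limited). The gripper opens to 87 mm and grips with 3 to 60 N. Pads are 19 mm wide; open, the fingers measure 117 mm over their backs; the gripper's body (75 mm by 190 mm) begins 51 mm behind the grasp point.
Start: joints at [-1.159, 0.332, -0.065, 1.46, 0.022, 1.35, -0.088], TCP at [0.263, 0.567, 0.21] pointing down, gripper open.
Joint ranges: [-2.6, 2.6], [-0.5, 2.12], [-1.47, 1.34], [0.16, 2.42], [-1.27, 4.41], [0.06, 2.06], [-2.6, 2.6]. Speed limits (rad/s): [2.22, 2.22, 2.79, 2.79, 3.14, 3.14, 3.14].

INTERFACE

Orientations are given as a unit quaternion [x, y, z, w].
In Python, from station import * gives the robot as it stands.
- The arm moves only by the tool apply_moves, never from a script. Its argument "deltas" is a list of rows, each an object with "delta_pos": the shift along the tool's x, y, z in m, a list of three; "dr": the turn, a rotation vector about the tool's x, y, z in rad, a list of three; "grip": the closure in counts, from 0 (fully open) to 255 (shut). A call has 1 to 12 rows; each row shifts and turns the pose as measured when the row begins, along the tool's axes as they then stand; what a row does not reach is not made up. A row lasts 1/10 s, in which the tool goes at most 50 mm and 8.59 degrees, less where a joint would pass 70% of its speed; a pose out of reach is approached as far as the arm can. A call is refused whole if a number of a shift passes 0.05 or a number of a turn 0.15, either way. A call with a gripper value outside its range is refused whole. The fingers move at their own pace and stop on an object; "grip_force" is the grip in N (left out, the last holds). Time passes only in rows, so rows that do not move let the fingers close. It gives the time, the measured TCP pose, the force and the opening at its end, in the units of the state.
- get_obs(): the state, without advancing time (a new reading comes with each control period).
- read_camera(name): name is "scene" or "side" or "wrist"; returns a dict with "image" (400x640x3 uint8, blue, green, red), "camera_matrix" (3x3 intrinsics, pixels), "rvec" (rotation vector, rad) and "tvec" (3), from world to camera coordinates, as OpenCV has them; the wrist camera has in their place "hand_eye" (4x4, takes a point from camera to tool coordinates, whose origin is the TCP and whose axes are the flange's). Camera axes: x right, y down, z forward; pixel columns grow to the right and rows downward; lengths in m; the calibration is good to about 2 mm. A picture is of the moment at which its call begins: read the wrist's pose just before it. There is no depth.
- sign_off(): hands the job in, once; it reports no verdict.
Trained networks look in the newest picture that a camera, given by its name, has taken for a name from the list of things; names that differ only in an ending like _2 or _b are one class to them, and where a whole thing is asked for, a point or a joint stands for the part that bears it (a point fixed in the world has none). Each returns a list of dicts, best first, with "p" (0 to 1); they miss things now and then, are a little off and sometimes report something else, mostly with a low value. They report only what shows in the picture. A call takes as long as a camera call. They do not tell look-alikes from the thing itself.
- look_for(camera, label): "centre" ([row, column] in pixels, amid what is visible of it).
The state is a dict: "time_s": time; "joint_pos": joint angles; "qd": joint speeds; "effort": joint torques, N m; "ee_pos": TCP position; "ee_rot": TCP orientation; "wrist_force": force on the tool from outside, world axes, zero at the start; "ft_torque": the same for the moment, N m; "opening": finger opening in m.
Only numpy, scipy, OpenCV 4.12 (cv2) and the standard library are available. Lean on these libraries where they do the work, as an engineer would, in place of code of your own. Each camera call takes 0.05 s, during which the arm holds its last target.

## Working session

There is one attempt and no reset: what is moved stays moved. The work goes in short steps, Python scripts to look and compute and a tool call to move; the robot and the scene stay as the last step left them, time stands still between calls to the robot, and variables do not carry over. Pictures are saved under pics/ and viewed, and the job is handed in when it is done.

Besides the shell and the picture viewer there is one more tool, called after "Call:" in YAML: its name, and indented under it one key for each argument. apply_moves: Moves the arm, as the interface text tells. Its arguments: {"type":"object","properties":{"deltas":{"type":"array"},"grip_force":{"type":"number"}},"required":["deltas"]}

```bash
ls; mkdir -p pics
python3 - <<'E'
from station import *
import cv2
o=get_obs()
for k,v in o.items(): print(k,v)
for c in ["scene","side","wrist"]:
    r=read_camera(c); cv2.imwrite(f"pics/{c}0.png",r["image"])
    print(c,{k:v for k,v in r.items() if k!="image"})
    for l in ["plate","stage","latch_pad","cover","latch","calliper","magnet_square","tube_offcut","plate_front","cover_edge"]:
        try: print(c,l,look_for(c,l)[:3])
        except Exception as e: print(l,e)
E
```

```text
pics
time_s 0.0
joint_pos [-1.1585831   0.33283256 -0.06471415  1.46095968  0.02160559  1.34988387
 -0.08850312]
qd [-1.32339260e-04  4.88068469e-04 -3.35452390e-04  5.53371385e-04
  8.95951692e-04  1.29513464e-04  8.69584424e-05]
effort [ 3.73886223e-04 -6.23253107e+01  2.51035870e-02 -3.89888620e+01
 -6.12143450e-02  3.98853596e-02  6.53914367e-05]
ee_pos [0.26310434 0.56647348 0.20926976]
ee_rot [ 2.15681917e-01  9.76463430e-01 -6.83860782e-04 -1.17094158e-04]
wrist_force [-0.12160869 -0.0692061   1.06754972]
ft_torque [ 0.01400574 -0.03528495 -0.0313291 ]
opening 0.086592152837513
scene {'camera_matrix': array([[478.14333807,   0.        , 321.61821102],
       [  0.        , 478.14333807, 200.8542358 ],
       [  0.        ,   0.        ,   1.        ]]), 'rvec': array([ 2.21048215, -1.04854794,  0.43406855]), 'tvec': array([-0.4233278 ,  0.33880061,  1.09240866])}
scene plate [{'centre': [234.7, 339.3], 'p': 0.9}, {'centre': [280.6, 370.5], 'p': 0.85}]
scene stage [{'centre': [186.4, 265.3], 'p': 0.88}, {'centre': [160.7, 180.5], 'p': 0.16}]
scene latch_pad [{'centre': [188.7, 
[... 1762 characters left out ...]
       , 320.42373539],
       [  0.        , 358.6997518 , 196.40198989],
       [  0.        ,   0.        ,   1.        ]]), 'hand_eye': array([[ 3.33998610e-04, -9.64339132e-01, -2.64669467e-01,
         7.22740244e-02],
       [ 9.99999676e-01,  5.16056539e-04, -6.18337341e-04,
         6.20048676e-04],
       [ 7.32871303e-04, -2.64669174e-01,  9.64338992e-01,
        -1.75521505e-01],
       [ 0.00000000e+00,  0.00000000e+00,  0.00000000e+00,
         1.00000000e+00]])}
wrist plate []
wrist stage []
wrist latch_pad []
wrist cover []
wrist latch [{'centre': [331.2, 300.4], 'p': 0.39}]
wrist calliper []
wrist magnet_square []
wrist tube_offcut []
wrist plate_front []
wrist cover_edge []
```

Run:
```python
import cv2
for c,(a,b,w,h) in {"scene":(110,90,400,300),"side":(180,130,260,195)}.items():
    i=cv2.imread(f"pics/{c}0.png")
    cv2.imwrite(f"pics/{c}0z.png",cv2.resize(i[b:b+h,a:a+w],(800,600),interpolation=cv2.INTER_CUBIC))
```

```text
(no output)
```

View pics/scene0.png

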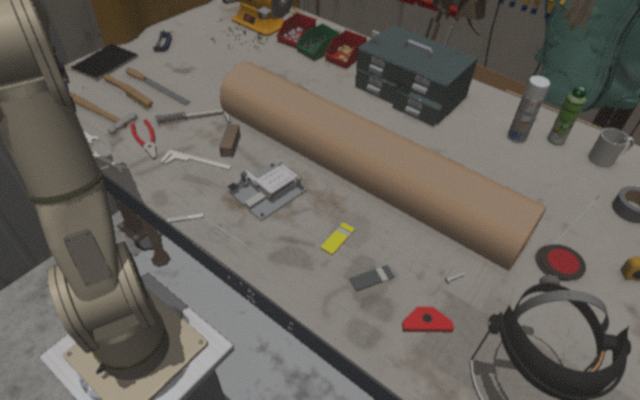

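View pics/side0.png

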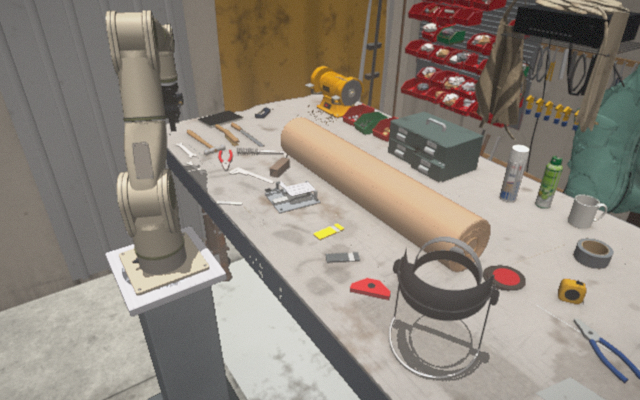

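View pics/wrist0.png

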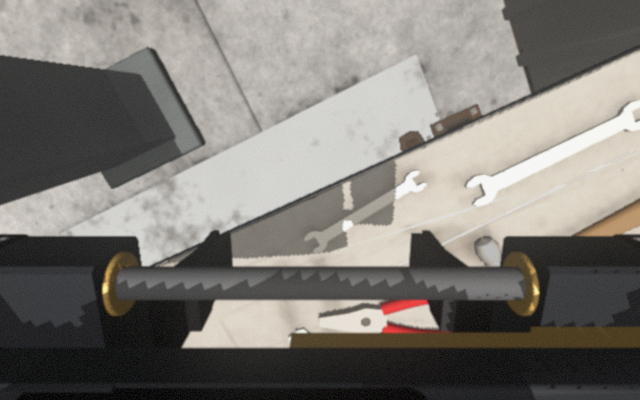

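View pics/scene0z.png

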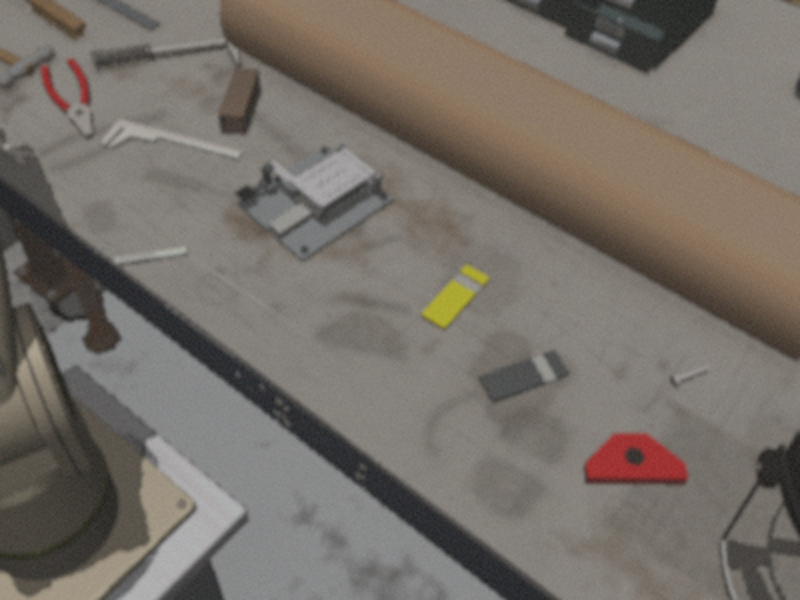

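```bash
cat > h.py <<'E'
import numpy as np, cv2
from scipy.spatial.transform import Rotation as R
CAM={"scene":(478.14333807,321.61821102,200.8542358,[2.21048215,-1.04854794,0.43406855],[-0.4233278,0.33880061,1.09240866]),
"side":(447.09664205,319.15128687,206.08840598,[2.05779643,-0.61845517,0.34908776],[-0.51095872,0.18345632,1.46412426])}
HE=np.array([[3.33998610e-04,-9.64339132e-01,-2.64669467e-01,7.22740244e-02],[9.99999676e-01,5.16056539e-04,-6.18337341e-04,6.20048676e-04],[7.32871303e-04,-2.64669174e-01,9.64338992e-01,-1.75521505e-01],[0,0,0,1]])
KW=np.array([[358.6997518,0,320.42373539],[0,358.6997518,196.40198989],[0,0,1]])
def px2w(cam,u,v,z):
    f,cx,cy,r,t=CAM[cam]; Rm=cv2.Rodrigues(np.array(r))[0]; t=np.array(t)
    d=Rm.T@np.array([(u-cx)/f,(v-cy)/f,1]); c=-Rm.T@t
    return c+d*(z-c[2])/d[2]
def w2px(cam,P):
    f,cx,cy,r,t=CAM[cam]; Rm=cv2.Rodrigues(np.array(r))[0]
    p=np.atleast_2d(P)@Rm.T+np.array(t); return p[:,:2]/p[:,2:]*f+[cx,cy]
def wrT(pos,q):
    T=np.eye(4); T[:3,:3]=R.from_quat(q).as_matrix(); T[:3,3]=pos; return T@HE
def wpx2w(pos,q,u,v,z):
    T=wrT(pos,q); d=T[:3,:3]@np.linalg.solve(KW,[u,v,1]); c=T[:3,3]
    return c+d*(z-c[2])/d[2]
def ww2px(pos,q,P):
    T=np.linalg.inv(wrT(pos,q)); p=np.atleast_2d(P)@T[:3,:3].T+T[:3,3]
    p=p@KW.T; return p[:,:2]/p[:,2:]
E
python3 - <<'E'
from h import *
for n,u,v,z in [("plate",372,277,.008),("yellow",338,238,.008),("magnet",428,320,.018),("tube",231,138,.03),("call",195,160,.006),("stage",265,190,.02)]: print(n,px2w("scene",u,v,z).round(3))
for n,u,v,z in [("plate",342,257.5,.008),("yellow",329,231,.008),("magnet",371,288,.018),("tube",281,168,.03),("stage",293,196,.02)]: print(n,px2w("side",u,v,z).round(3))
E
```

```text
plate [ 0.5   -0.307  0.008]
yellow [ 0.545 -0.163  0.008]
magnet [ 0.479 -0.482  0.018]
tube [0.635 0.345 0.03 ]
call [0.505 0.377 0.006]
stage [0.542 0.107 0.02 ]
plate [ 0.498 -0.31   0.008]
yellow [ 0.548 -0.162  0.008]
magnet [ 0.477 -0.485  0.018]
tube [0.628 0.326 0.03 ]
stage [0.556 0.103 0.02 ]
```

Run:
```python
from h import *
from scipy.optimize import least_squares
S=np.array([[-103,96],[-103,-64],[75,-64]])
px=[(238,192),(305,258),(393,197)]
px=[(110+a/2,90+b/2) for a,b in px]
W=np.array([px2w("scene",u,v,.006)[:2] for u,v in px])
print(W)
f=lambda p:((W-(R.from_euler('z',p[2]).as_matrix()[:2,:2]@(S/1000).T).T-p[:2])).ravel()
r=least_squares(f,[.54,.1,0]);print(r.x,r.fun*1000)
# plate
z=[(480,378),(492,400),(568,371),(557,350)]
print(np.array([px2w("scene",110+a/2,90+b/2,.007)[:2] for a,b in z]))
```

```text
[[0.49372401 0.21150263]
 [0.46351816 0.04434308]
 [0.6354207  0.02594023]]
[ 0.57570663  0.09736551 -0.16304962] [ 4.0677707   2.69058677 -0.16557561 -6.59107214 -3.9021951   3.90048537]
[[ 0.45968944 -0.2668462 ]
 [ 0.44304829 -0.29792284]
 [ 0.54072122 -0.34820255]
 [ 0.55912708 -0.31911785]]
```

Call:
apply_moves:
  deltas:
    - {"delta_pos":[-0.034,-0.033,0],"dr":[0,0,0],"grip":0}
    - {"delta_pos":[-0.034,-0.033,0],"dr":[0,0,0],"grip":0}
    - {"delta_pos":[-0.034,-0.033,0],"dr":[0,0,0],"grip":0}
    - {"delta_pos":[-0.034,-0.033,0],"dr":[0,0,0],"grip":0}
    - {"delta_pos":[-0.034,-0.033,0],"dr":[0,0,0],"grip":0}
    - {"delta_pos":[-0.034,-0.033,0],"dr":[0,0,0],"grip":0}
    - {"delta_pos":[-0.034,-0.033,0],"dr":[0,0,0],"grip":0}
    - {"delta_pos":[-0.034,-0.033,0],"dr":[0,0,0],"grip":0}
    - {"delta_pos":[-0.034,-0.033,0],"dr":[0,0,0],"grip":0}
    - {"delta_pos":[-0.034,-0.033,0],"dr":[0,0,0],"grip":0}
    - {"delta_pos":[0,0,0],"dr":[0,0,-0.14],"grip":0}
    - {"delta_pos":[0,0,0],"dr":[0,0,-0.14],"grip":0}

```text
time_s: 2.85
ee_pos: [0.4377, 0.107, 0.2093]
ee_rot: [0.074, 0.997, 0.003, 0.001]
wrist_force: [0.3, 0.7, -0.6]
opening: 0.087
```

```bash
cat > snap.py <<'E'
import sys,json,cv2
from station import *
def snap(cam,name):
    o=get_obs(); r=read_camera(cam); cv2.imwrite(f"pics/{name}.png",r["image"])
    json.dump({"pos":list(map(float,o["ee_pos"])),"q":list(map(float,o["ee_rot"]))},open(f"pics/{name}.json","w"))
    return o,r["image"]
if __name__=="__main__":
    o,_=snap(sys.argv[1],sys.argv[2])
    for k in ["time_s","ee_pos","ee_rot","wrist_force","opening","joint_pos"]: print(k,o[k])
E
python3 snap.py wrist w1
```

```text
time_s 2.85
ee_pos [0.4377455  0.10698053 0.20928517]
ee_rot [7.42593291e-02 9.97234721e-01 2.79021452e-03 8.23126285e-04]
wrist_force [ 0.29132708  0.68786589 -0.59945419]
opening 0.08702752170378479
joint_pos [-0.6778856  -0.07701424  0.32636154  1.91495818  0.02106125  1.29584709
  1.06408244]
```

View pics/w1.png

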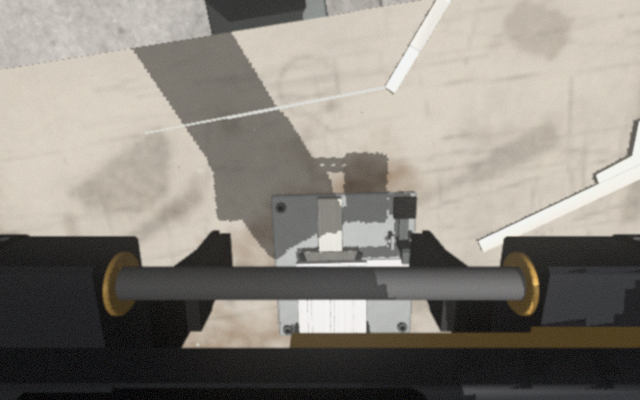

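Run:
```python
from h import *
import json
from scipy.optimize import least_squares
i=cv2.imread("pics/w1.png")
cv2.imwrite("pics/w1z.png",cv2.resize(i[180:345,250:450],(800,660),interpolation=cv2.INTER_CUBIC)[:600])
j=json.load(open("pics/w1.json"))
for u,v,z in [(274,196,.008),(416,192,.008),(278,334,.008),(411,333,.008),(404,207,.03),(320,198,.022),(342,198,.022)]: print(u,v,wpx2w(j["pos"],j["q"],u,v,z).round(4))
```

```text
274 196 [0.461  0.0539 0.008 ]
416 192 [0.4796 0.2073 0.008 ]
278 334 [0.6332 0.0271 0.008 ]
411 333 [0.6563 0.1875 0.008 ]
404 207 [0.4872 0.1885 0.03  ]
320 198 [0.4669 0.1036 0.022 ]
342 198 [0.4703 0.1265 0.022 ]
```

View pics/w1z.png

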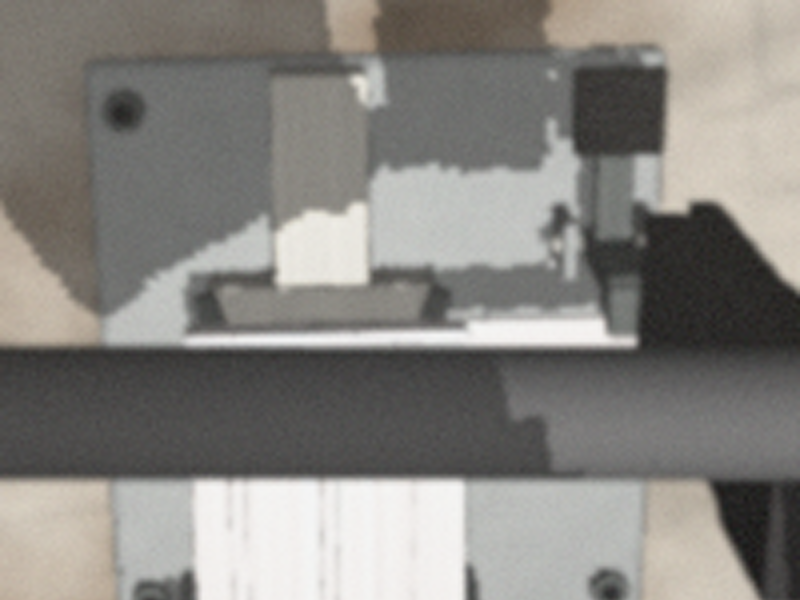

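```bash
cat > fit.py <<'E'
from h import *
import json
from scipy.optimize import least_squares
j=json.load(open("pics/w1.json"))
O=[((88,62),(-103,-64,8)),((663,50),(-103,96,8)),((318.5,71),(-102,0,22)),((322,285),(-42,0,22)),((619,110),(-92,78,30))]
px=np.array([[250+a/4,180+b/4] for (a,b),_ in O]); S=np.array([s for _,s in O])/1000
def toW(p,S): return S@R.from_euler('z',p[2]).as_matrix().T+[p[0],p[1],0]
f=lambda p:(ww2px(j["pos"],j["q"],toW(p,S))-px).ravel()
r=least_squares(f,[.57,.1,-.14],loss='soft_l1');print(r.x,r.fun.reshape(-1,2).round(1))
print("pad",toW(r.x,np.array([[-.092,.078,.03]])),"home",toW(r.x,np.array([[.038,0,.022]])))
print(w2px("scene",toW(r.x,S)), w2px("side",toW(r.x,S)))
E
python3 fit.py
```

```text
[ 0.56990032  0.10064435 -0.12555486] [[-1.7 -0.2]
 [ 1.6 -0.6]
 [-0.2  0.6]
 [-0.2 -0.2]
 [ 0.3  0.5]]
pad [[0.48839208 0.18955108 0.03      ]] home [[0.60760119 0.09588579 0.022     ]]
[[260.04767681 218.35020393]
 [226.13750268 188.52177935]
 [245.84691988 202.59821411]
 [262.10426222 192.28939872]
 [231.89579049 184.73575524]] [[278.48361657 211.65228549]
 [263.82593287 192.71949636]
 [272.43462055 200.66866167]
 [286.56061046 197.23434041]
 [267.61045263 189.44183666]]
```

Call:
apply_moves:
  deltas:
    - {"delta_pos":[-0.012,0.03,0.01],"dr":[0,0,-0.022],"grip":255}
    - {"delta_pos":[-0.012,0.03,0.02],"dr":[0,0,0],"grip":255}
    - {"delta_pos":[-0.012,0.029,0.03],"dr":[0,0,0],"grip":255}
    - {"delta_pos":[0,0,0.035],"dr":[0,0,0],"grip":255}
    - {"delta_pos":[0,0,0.035],"dr":[0,0,0],"grip":255}
    - {"delta_pos":[0,0,0],"dr":[0,0,0],"grip":255}
  grip_force: 20

```text
time_s: 3.5
ee_pos: [0.4887, 0.1968, 0.0782]
ee_rot: [0.066, 0.998, 0.005, 0.004]
wrist_force: [-0.1, -1.4, -0.3]
opening: 0.0472
```

Run:
```python
from snap import *
o,i=snap("wrist","w2")
for k in ["time_s","ee_pos","ee_rot","wrist_force","opening"]: print(k,o[k])
```

```text
time_s 3.5
ee_pos [0.48871499 0.19675779 0.07820826]
ee_rot [0.06599526 0.99780018 0.00516148 0.00357552]
wrist_force [-0.12566806 -1.35621425 -0.31917209]
opening 0.047243756358003916
```

View pics/w2.png

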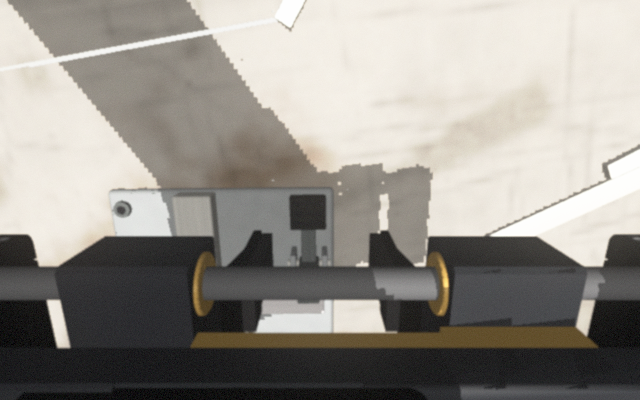

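Run:
```python
from h import *
import json
j=json.load(open("pics/w2.json"))
P=wpx2w(j["pos"],j["q"],308,211.5,.03);print(P)
M=R.from_quat(j["q"]).as_matrix(); print(M.T@(P-j["pos"]))
```

```text
[0.48744301 0.18973644 0.03      ]
[ 0.00064704 -0.0076466   0.04812551]
```

Call:
apply_moves:
  deltas:
    - {"delta_pos":[0.002,-0.0075,0],"dr":[0,0,0],"grip":255}
    - {"delta_pos":[0,0,0],"dr":[0,0,0],"grip":255}
    - {"delta_pos":[0,0,0],"dr":[0,0,0],"grip":255}
    - {"delta_pos":[0,0,0],"dr":[0,0,0],"grip":255}
    - {"delta_pos":[0,0,0.01],"dr":[0,0,0],"grip":255}
    - {"delta_pos":[0,0,0.01],"dr":[0,0,0],"grip":255}
    - {"delta_pos":[0,0,0.004],"dr":[0,0,0],"grip":255}

```text
time_s: 4.25
ee_pos: [0.4914, 0.1911, 0.0632]
ee_rot: [0.068, 0.998, 0.01, 0.01]
wrist_force: [0.3, 0.4, -0.1]
opening: 0.0009
```

Call:
apply_moves:
  deltas:
    - {"delta_pos":[0.004,-0.001,0.004],"dr":[0.021,0.018,0],"grip":255}
    - {"delta_pos":[0,0,0.004],"dr":[0,0,0],"grip":255}
    - {"delta_pos":[0,0,0.005],"dr":[0,0,0],"grip":255}
    - {"delta_pos":[0,0,0.005],"dr":[0,0,0],"grip":255}

```text
time_s: 4.65
ee_pos: [0.4865, 0.1906, 0.0426]
ee_rot: [0.068, 0.998, -0.002, -0.002]
wrist_force: [-0.3, -0.6, -0.3]
opening: 0.0003
```

Run:
```python
from snap import *
o,i=snap("scene","s3")
for k in ["time_s","ee_pos","ee_rot","wrist_force","opening"]: print(k,o[k])
o,w=snap("wrist","w3")
a=cv2.resize(i[130:250,170:330],(640,480),interpolation=cv2.INTER_CUBIC)
cv2.imwrite("pics/s3z.png",a)
o,w=snap("side","d3")
cv2.imwrite("pics/d3z.png",cv2.resize(w[130:250,220:380],(640,480),interpolation=cv2.INTER_CUBIC))
```

```text
time_s 4.65
ee_pos [0.48646574 0.19061886 0.04256899]
ee_rot [ 0.06792661  0.99768746 -0.00175673 -0.00161964]
wrist_force [-0.28694227 -0.60086745 -0.30688392]
opening 0.00025715578460594045
```

View pics/s3z.png

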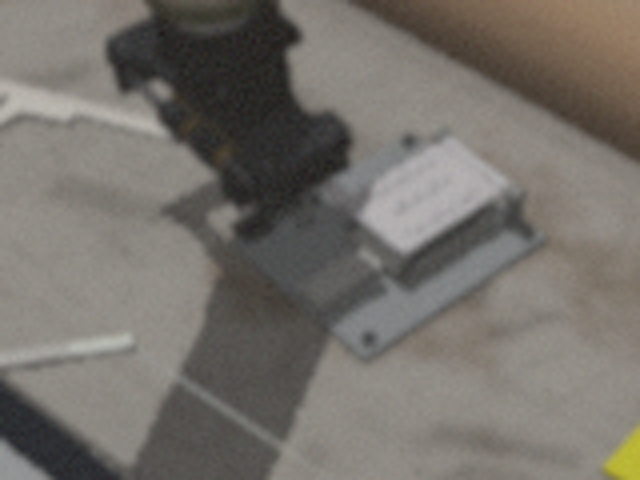

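View pics/w3.png

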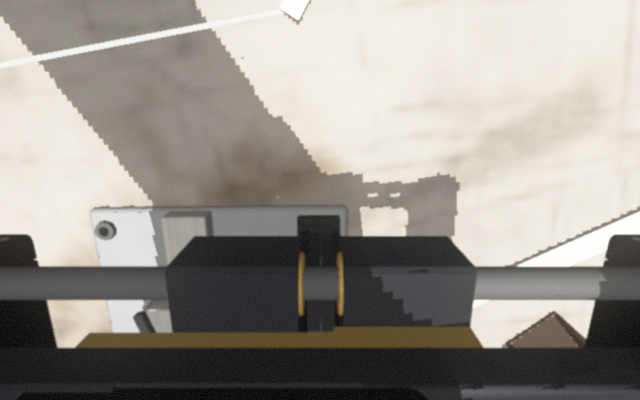

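View pics/d3z.png

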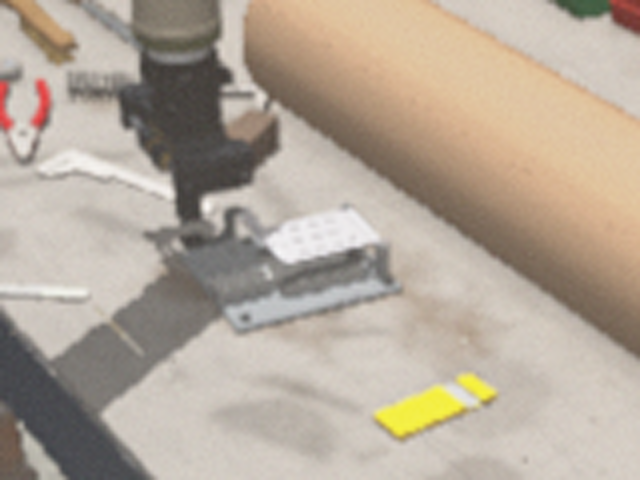

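Call:
apply_moves:
  deltas:
    - {"delta_pos":[0,0,0],"dr":[0,0,0],"grip":255}
    - {"delta_pos":[0,0,0.003],"dr":[0,0,0],"grip":255}

```text
time_s: 5.0
ee_pos: [0.4868, 0.1905, 0.0403]
ee_rot: [0.068, 0.998, -0.001, -0.001]
wrist_force: [-0.1, -0.5, -0.2]
opening: 0.0003
```

Run:
```python
from h import *
from snap import *
o,i=snap("wrist","w4"); print(o["wrist_force"],o["ft_torque"])
p,q=o["ee_pos"],o["ee_rot"]; M=R.from_quat(q).as_matrix()
T=lambda v:p+M@np.array(v)
for n,P in {"tip":T([0,0,.025]),"tipfront":T([.0095,0,.025]),"tcp":T([0,0,0]),"padTop30":[.4874,.1897,.03],"padTop19":[.4874,.1897,.019]}.items(): print(n,ww2px(p,q,np.array(P)))
cv2.imwrite("pics/w4z.png",cv2.resize(i[180:350,220:420],(800,680),interpolation=cv2.INTER_CUBIC)[:600])
```

```text
[-0.12968871 -0.4637429  -0.17027007] [ 0.03331045  0.07073494 -0.00908116]
tip [[319.58440857 224.46413173]]
tipfront [[319.57977863 209.15083483]]
tcp [[319.44211484 240.65359451]]
padTop30 [[318.26467231 234.68454948]]
padTop19 [[318.44700184 227.78985775]]
```

View pics/w4z.png

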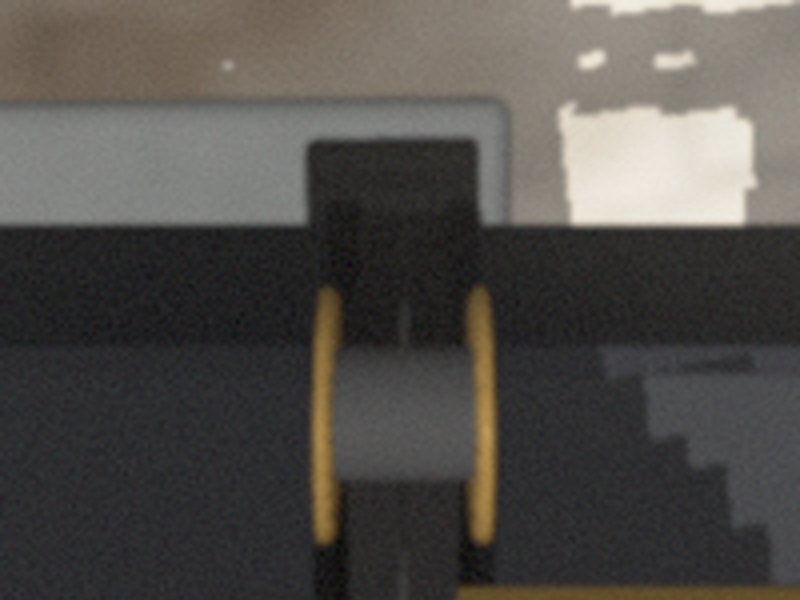

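Run:
```python
from h import *
import json
j=json.load(open("pics/w4.json"));p,q=j["pos"],j["q"]
for z in [.03,.025,.019]:
    a=[np.array([.4874,.1897,0])+R.from_euler('z',-.1256).apply([-.012,y,0])+[0,0,z] for y in(-.012,.012)]
    print(z,ww2px(p,q,np.array(a)))
j=json.load(open("pics/w2.json"));p,q=j["pos"],j["q"]
for z in [.03,.025,.019]:
    a=[np.array([.4874,.1897,0])+R.from_euler('z',-.1256).apply([-.012,y,0])+[0,0,z] for y in(-.012,.012)]
    print(z,ww2px(p,q,np.array(a)))
```

```text
0.03 [[295.97906814 214.23792418]
 [340.03582508 213.85038856]]
0.025 [[296.60245129 211.45786121]
 [339.59758194 211.07750933]]
0.019 [[297.31198073 208.29361704]
 [339.09879775 207.92157097]]
0.03 [[289.0306197  193.90824957]
 [326.24622884 193.5899098 ]]
0.025 [[289.59433657 191.90130636]
 [326.05144271 191.59108219]]
0.019 [[290.24118318 189.59840488]
 [325.8279239  189.29740978]]
```

Call:
apply_moves:
  deltas:
    - {"delta_pos":[0,0,0.003],"dr":[0,0,0],"grip":255}
    - {"delta_pos":[0,0,0],"dr":[0,0,0],"grip":255}

```text
time_s: 5.25
ee_pos: [0.4865, 0.1903, 0.0365]
ee_rot: [0.068, 0.998, -0.002, -0.002]
wrist_force: [0.1, -0.5, -0.1]
opening: 0.0004
```

Run:
```python
from h import *
from snap import *
o,i=snap("wrist","w5"); print(o["wrist_force"],o["ft_torque"],o["effort"])
cv2.imwrite("pics/w5z.png",cv2.resize(i[180:350,220:420],(800,680),interpolation=cv2.INTER_CUBIC)[:600])
```

```text
[ 0.12759002 -0.47536187 -0.0633374 ] [ 0.05451137 -0.00234591  0.00748634] [ 2.66979978e-02 -4.99016798e+01  3.73583458e+00 -3.21846628e+01
 -5.97040780e-03 -2.09654379e-02  2.10993004e-02]
```

View pics/w5z.png

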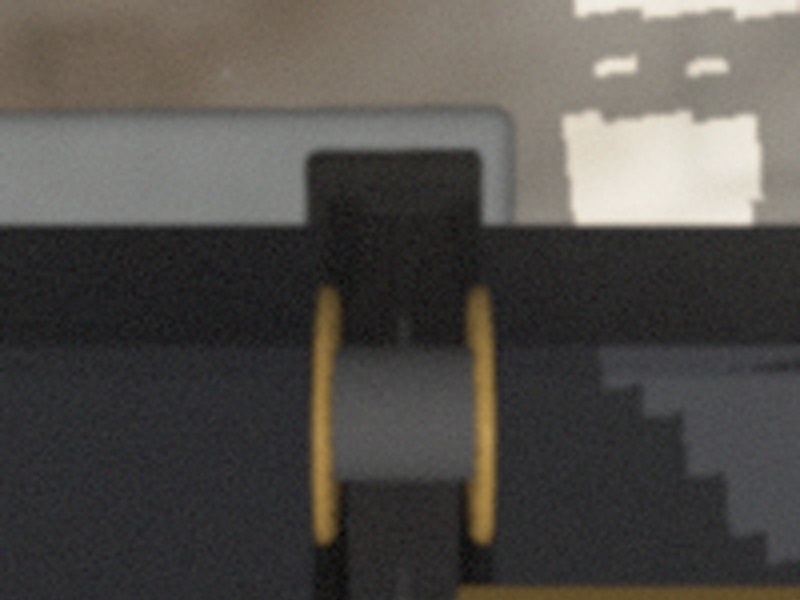

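Run:
```python
import cv2,numpy as np
i=cv2.imread("pics/w5.png").astype(float)
a=np.clip((i[190:350,260:380]-15)*4,0,255).astype(np.uint8)
b=cv2.imread("pics/w2.png").astype(float); b=np.clip((b[190:350,220:420]-15)*3,0,255).astype(np.uint8)
cv2.imwrite("pics/w5e.png",np.hstack([cv2.resize(a,(400,533),interpolation=cv2.INTER_CUBIC),cv2.resize(b,(400,533))]))
```

```text
(no output)
```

View pics/w5e.png

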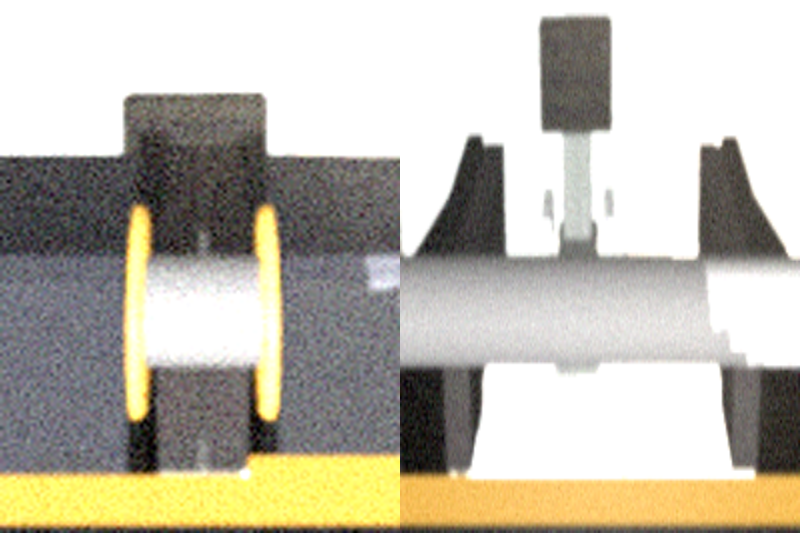

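Run:
```python
from h import *
for z in [.0175,.03,.0585]:
  for c in("scene","side"): print(z,c,w2px(c,[.4866,.1906,z]))
i=cv2.imread("pics/scene0.png");
a=cv2.imread("pics/s3.png");b=cv2.imread("pics/d3.png")
def e(x,u,v): 
    x=x[v-30:v+30,u-27:u+27].astype(float); return cv2.resize(np.clip((x-10)*1.5,0,255).astype(np.uint8),(400,444),interpolation=cv2.INTER_CUBIC)
cv2.imwrite("pics/tip.png",np.hstack([e(a,232,180),e(b,267,180)]))
```

```text
0.0175 scene [[231.70370019 187.8539773 ]]
0.0175 side [[267.27168082 192.12197084]]
0.03 scene [[231.20408544 184.90555648]]
0.03 side [[267.09597198 189.45434579]]
0.0585 scene [[230.04016577 178.0368141 ]]
0.0585 side [[266.69051785 183.29870995]]
```

View pics/tip.png

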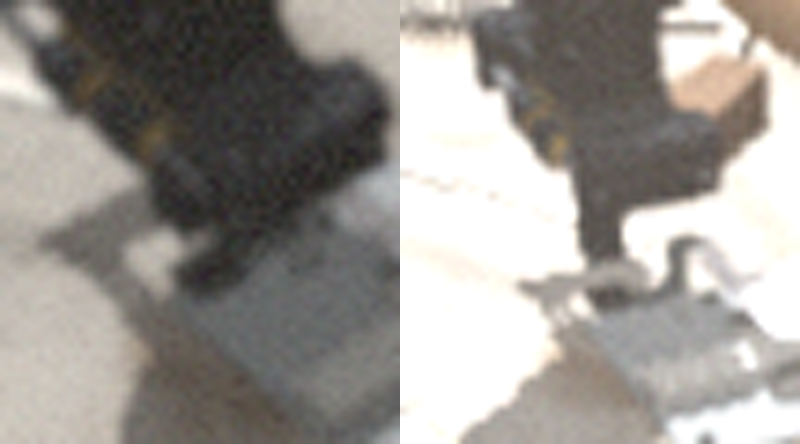

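Call:
apply_moves:
  deltas:
    - {"delta_pos":[0,0,0.003],"dr":[0,0,0],"grip":255}
    - {"delta_pos":[0,0,0.003],"dr":[0,0,0],"grip":255}

```text
time_s: 5.5
ee_pos: [0.4869, 0.1905, 0.0307]
ee_rot: [0.068, 0.998, -0.001, -0.001]
wrist_force: [0.5, -0.3, 1.2]
opening: 0.0002
```

Call:
apply_moves:
  deltas:
    - {"delta_pos":[0,0,0.003],"dr":[0,0,0],"grip":255}

```text
time_s: 5.6
ee_pos: [0.4869, 0.1905, 0.0275]
ee_rot: [0.068, 0.998, -0.001, -0.001]
wrist_force: [0.3, 0.2, -0.7]
opening: 0.0005
```

Call:
apply_moves:
  deltas:
    - {"delta_pos":[0,0,0.003],"dr":[0,0,0],"grip":255}

```text
time_s: 5.7
ee_pos: [0.4869, 0.1905, 0.0241]
ee_rot: [0.068, 0.998, -0.001, -0.001]
wrist_force: [0.6, -0.1, -0.4]
opening: 0.0007
```

Call:
apply_moves:
  deltas:
    - {"delta_pos":[0,0,0.003],"dr":[0,0,0],"grip":255}

```text
time_s: 5.8
ee_pos: [0.4868, 0.1905, 0.0207]
ee_rot: [0.068, 0.998, -0.001, -0.001]
wrist_force: [-0.2, -0.0, 0.6]
opening: 0.0007
```

Call:
apply_moves:
  deltas:
    - {"delta_pos":[0,0,0.003],"dr":[0,0,0],"grip":255}

```text
time_s: 5.9
ee_pos: [0.4867, 0.1904, 0.0175]
ee_rot: [0.068, 0.998, -0.001, -0.001]
wrist_force: [-3.0, 0.0, 2.0]
opening: 0.0001
```

Run:
```python
from h import *
from snap import *
def e(x,u,v): 
    x=x[v-30:v+30,u-27:u+27].astype(float); return cv2.resize(np.clip((x-10)*1.5,0,255).astype(np.uint8),(400,444),interpolation=cv2.INTER_CUBIC)
_,a=snap("scene","s6");o,b=snap("side","d6"); print(o["time_s"],o["ee_pos"],o["wrist_force"])
cv2.imwrite("pics/tip6.png",np.hstack([e(a,232,180),e(b,267,180)]))
```

```text
5.95 [0.48651502 0.19043061 0.01706412] [ 0.39463454 -0.29264902 -0.5480628 ]
```

View pics/tip6.png

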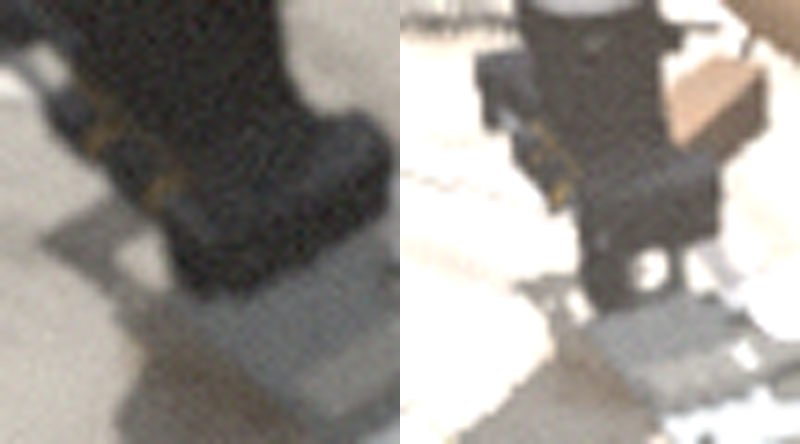

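Call:
apply_moves:
  deltas:
    - {"delta_pos":[0,0,0.003],"dr":[0,0,0],"grip":255}

```text
time_s: 6.1
ee_pos: [0.4867, 0.1906, 0.0146]
ee_rot: [0.068, 0.998, -0.001, -0.001]
wrist_force: [-2.6, -0.4, 2.0]
opening: 0.0003
```

Call:
apply_moves:
  deltas:
    - {"delta_pos":[0,0,0.003],"dr":[0,0,0],"grip":255}

```text
time_s: 6.2
ee_pos: [0.4864, 0.1907, 0.0115]
ee_rot: [0.068, 0.998, -0.001, -0.002]
wrist_force: [-3.4, -0.5, 4.0]
opening: 0.0005
```

Call:
apply_moves:
  deltas:
    - {"delta_pos":[0,0,0.003],"dr":[0,0,0],"grip":255}

```text
time_s: 6.3
ee_pos: [0.4861, 0.1907, 0.0083]
ee_rot: [0.068, 0.998, -0.001, -0.002]
wrist_force: [-3.6, -1.2, 9.8]
opening: 0.0006
```

Call:
apply_moves:
  deltas:
    - {"delta_pos":[0,0,0],"dr":[0,0,0],"grip":255}
    - {"delta_pos":[0,0,0],"dr":[0,0,0],"grip":255}
    - {"delta_pos":[0,0,0],"dr":[0,0,0],"grip":255}
    - {"delta_pos":[0,0,0],"dr":[0,0,0],"grip":255}

```text
time_s: 6.7
ee_pos: [0.4861, 0.1907, 0.0087]
ee_rot: [0.068, 0.998, -0.001, -0.002]
wrist_force: [-3.4, -0.5, 5.2]
opening: 0.0003
```

Run:
```python
from snap import *
_,a=snap("scene","s7");o,b=snap("side","d7"); print(o["time_s"],o["ee_pos"],o["wrist_force"])
import numpy as np
e=lambda x,u,v:cv2.resize(x[v-50:v+50,u-50:u+50],(400,400),interpolation=cv2.INTER_CUBIC)
cv2.imwrite("pics/t7.png",np.hstack([e(a,260,180),e(b,290,180)]))
```

```text
6.75 [0.48603508 0.19069248 0.00864307] [-3.61706216 -0.906055    5.10603995]
```

View pics/t7.png

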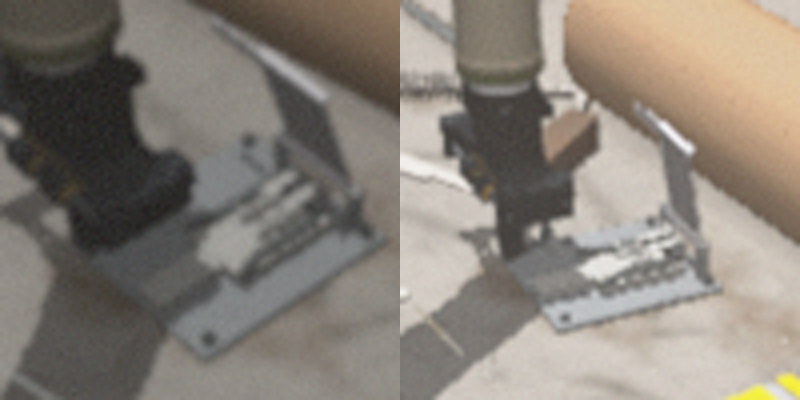

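Call:
apply_moves:
  deltas:
    - {"delta_pos":[0,0,0],"dr":[0,0,0],"grip":255}
    - {"delta_pos":[0,0,0],"dr":[0,0,0],"grip":255}
    - {"delta_pos":[0,0,0],"dr":[0,0,0],"grip":255}
    - {"delta_pos":[0,0,0],"dr":[0,0,0],"grip":255}
    - {"delta_pos":[0.002,0,-0.02],"dr":[0,0,0],"grip":255}
    - {"delta_pos":[0,0,-0.04],"dr":[0,0,0],"grip":0}
    - {"delta_pos":[0,0,-0.045],"dr":[0,0,0],"grip":0}
    - {"delta_pos":[0,0,-0.045],"dr":[0,0,0],"grip":0}
    - {"delta_pos":[0,0,-0.04],"dr":[0,0,0],"grip":0}

```text
time_s: 7.7
ee_pos: [0.4825, 0.1893, 0.1982]
ee_rot: [0.068, 0.998, -0.005, -0.005]
wrist_force: [1.1, 1.1, -0.2]
opening: 0.025
```

Call:
apply_moves:
  deltas:
    - {"delta_pos":[-0.009,-0.045,0],"dr":[0,0,0],"grip":0}
    - {"delta_pos":[-0.009,-0.045,0],"dr":[0,0,0],"grip":0}
    - {"delta_pos":[-0.009,-0.045,0],"dr":[0,0,0],"grip":0}
    - {"delta_pos":[-0.009,-0.045,0],"dr":[0,0,0],"grip":0}
    - {"delta_pos":[-0.009,-0.045,0],"dr":[0,0,0],"grip":0}
    - {"delta_pos":[-0.009,-0.045,0],"dr":[0,0,0],"grip":0}
    - {"delta_pos":[-0.009,-0.045,0],"dr":[0,0,0],"grip":0}
    - {"delta_pos":[-0.009,-0.045,0],"dr":[0,0,0],"grip":0}
    - {"delta_pos":[-0.009,-0.045,0],"dr":[0,0,0],"grip":0}
    - {"delta_pos":[-0.009,-0.045,0],"dr":[0,0,0],"grip":0}
    - {"delta_pos":[-0.009,-0.045,0],"dr":[0,0,0],"grip":0}

```text
time_s: 8.8
ee_pos: [0.5227, -0.3258, 0.2065]
ee_rot: [0.061, 0.998, -0.002, 0.005]
wrist_force: [0.8, 0.2, 0.1]
opening: 0.0868
```

Call:
apply_moves:
  deltas:
    - {"delta_pos":[0,0,0],"dr":[0,0,0.12],"grip":0}
    - {"delta_pos":[0,0,0],"dr":[0,0,0.12],"grip":0}
    - {"delta_pos":[0,0,0],"dr":[0,0,0.1],"grip":0}
    - {"delta_pos":[0,0,0],"dr":[0,0,0],"grip":0}

```text
time_s: 9.2
ee_pos: [0.5189, -0.3377, 0.2044]
ee_rot: [0.24, 0.971, -0.005, 0.004]
wrist_force: [-0.6, 0.7, -0.6]
opening: 0.0871
```

Run:
```python
from snap import *
import numpy as np
snap("wrist","w8");_,a=snap("scene","s8");o,b=snap("side","d8")
for k in ["time_s","ee_pos","ee_rot","wrist_force","opening","joint_pos"]: print(k,o[k])
e=lambda x,u,v:cv2.resize(x[v-50:v+50,u-50:u+50],(400,400),interpolation=cv2.INTER_CUBIC)
cv2.imwrite("pics/t8.png",np.hstack([e(a,260,180),e(b,290,180)]))
```

```text
time_s 9.3
ee_pos [ 0.51899336 -0.33729485  0.20460662]
ee_rot [ 0.23785945  0.97127556 -0.0052581   0.00436157]
wrist_force [ 0.24608367 -0.07547578  0.31519365]
opening 0.0871446363169706
joint_pos [-0.10169025  0.37990493  0.781306    1.53359595 -0.26592898  1.32767626
  1.79537374]
```

View pics/t8.png

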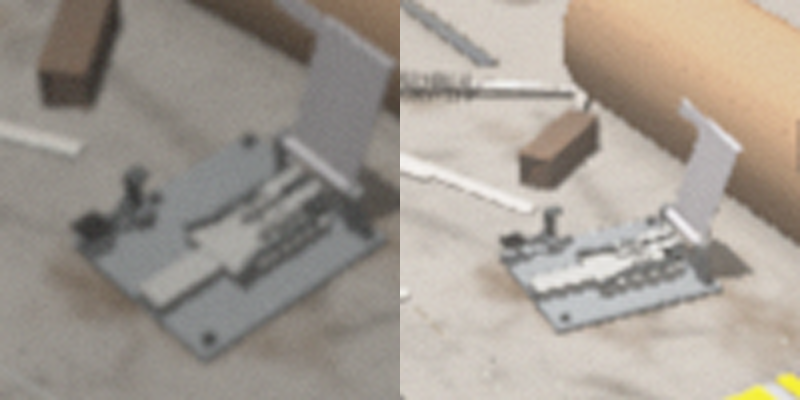

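View pics/w8.png

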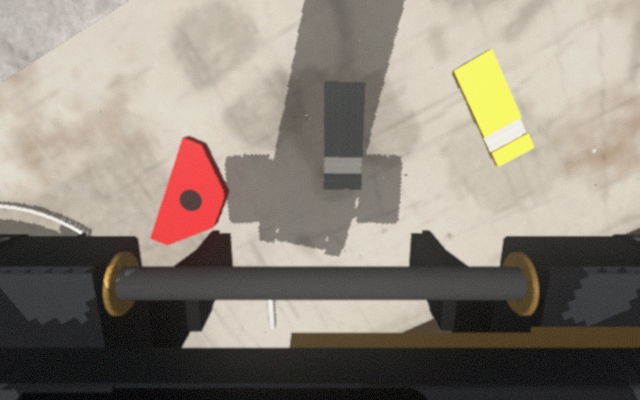

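```bash
cat > pl.py <<'E'
from h import *
import json,sys
i=cv2.imread("pics/w8.png")
cv2.imwrite("pics/w8z.png",cv2.resize(i[60:210,260:420],(640,600),interpolation=cv2.INTER_CUBIC))
j=json.load(open("pics/w8.json"));p,q=np.array(j["pos"]),j["q"]
c=np.array([wpx2w(p,q,u,v,.008) for u,v in [(324,81),(364,82),(362,188),(324,188)]])
rear=(c[0]+c[1])/2; fr=(c[2]+c[3])/2; d=fr-rear
print(c.round(4),"len",np.linalg.norm(d),"w",np.linalg.norm(c[0]-c[1]),np.linalg.norm(c[2]-c[3]),"yaw",np.arctan2(d[1],d[0]))
o=(rear+fr)/2; print("origin",o); g=o-.038*d/np.linalg.norm(d); print("grasp",g)
M=R.from_quat(q).as_matrix(); print("tool delta to grasp", M.T@(g-p)); print("tool x angle",np.arctan2(M[1,0],M[0,0]), "want",np.pi+np.arctan2(d[1],d[0]), "z",M[:,2])
E
python3 pl.py
```

```text
[[ 0.4437 -0.2955  0.008 ]
 [ 0.4629 -0.2611  0.008 ]
 [ 0.559  -0.3101  0.008 ]
 [ 0.5402 -0.346   0.008 ]] len 0.10842826380870278 w 0.03942056202699233 0.04058093480645881 yaw -0.4771790918738949
origin [ 0.50146174 -0.30316002  0.008     ]
grasp [ 0.46770657 -0.28570756  0.008     ]
tool delta to grasp [0.07170405 0.02370861 0.19547017]
tool x angle 2.656019692248004 want 2.6644135617158984 z [ 0.00579465 -0.01258411 -0.99990403]
```

View pics/w8z.png

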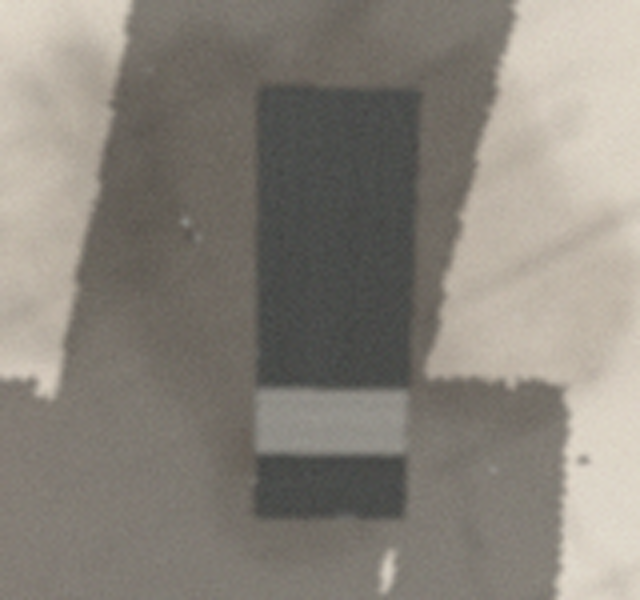

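Call:
apply_moves:
  deltas:
    - {"delta_pos":[0.036,0.012,0],"dr":[0,0,-0.008],"grip":0}
    - {"delta_pos":[0.036,0.012,0.02],"dr":[0,0,0],"grip":0}
    - {"delta_pos":[0,0,0.04],"dr":[0,0,0],"grip":0}
    - {"delta_pos":[0,0,0.04],"dr":[0,0,0],"grip":0}
    - {"delta_pos":[0,0,0.04],"dr":[0,0,0],"grip":0}
    - {"delta_pos":[0,0,0.02],"dr":[0,0,0],"grip":0}
    - {"delta_pos":[0,0,0],"dr":[0,0,0],"grip":0}

```text
time_s: 10.05
ee_pos: [0.4686, -0.2808, 0.0401]
ee_rot: [0.222, 0.975, -0.005, 0.008]
wrist_force: [0.0, -0.2, 0.1]
opening: 0.087
```

```bash
cat > rel.py <<'E'
import sys
from h import *
from snap import *
# usage rel.py x y yaw : tool delta to a world x,y target, level
o=get_obs(); p=np.array(o["ee_pos"]); M=R.from_quat(o["ee_rot"]).as_matrix()
x,y,yaw=map(float,sys.argv[1:4])
D=R.from_euler('z',np.pi+yaw)*R.from_euler('x',np.pi)
# desired tool: x axis at pi+yaw, z down
Dm=D.as_matrix()
print("t",o["time_s"],"pos",p.round(4),"F",np.round(o["wrist_force"],1),"open",o["opening"])
print("delta tool",(M.T@(np.array([x,y,p[2]])-p)).round(4),"dr",(R.from_matrix(M.T@Dm)).as_rotvec().round(4),"desired x",Dm[:,0].round(3),Dm[:,2])
E
python3 rel.py 0.4677 -0.2857 -0.477; python3 snap.py wrist w9
```

```text
t 10.05 pos [ 0.4686 -0.2808  0.0401] F [ 0.  -0.2  0.1] open 0.08699259314007245
delta tool [-0.0013 -0.0048  0.    ] dr [-0.005   0.0179  0.0283] desired x [-0.888  0.459  0.   ] [ 5.62255083e-17  1.08794715e-16 -1.00000000e+00]
time_s 10.05
ee_pos [ 0.46857736 -0.28082156  0.04006636]
ee_rot [ 0.22248557  0.9748918  -0.00454656  0.0080924 ]
wrist_force [ 0.04786812 -0.16273886  0.12928567]
opening 0.08699259314007245
joint_pos [-0.16300267  0.37783295  0.72859338  1.90432152 -0.30136841  0.95258018
  1.82516498]
```

View pics/w9.png

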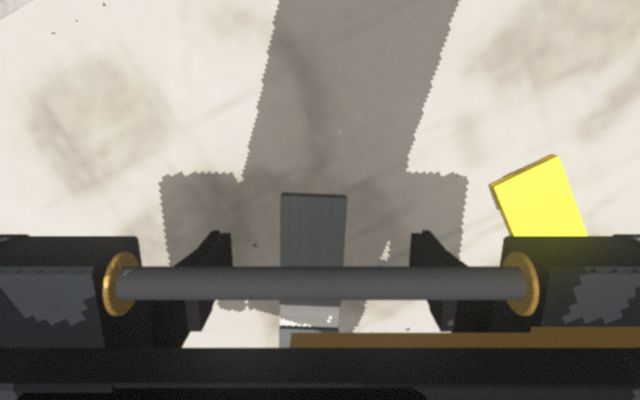

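Call:
apply_moves:
  deltas:
    - {"delta_pos":[-0.0013,-0.0048,0.01],"dr":[-0.005,0.018,0.028],"grip":0}
    - {"delta_pos":[0,0,0.015],"dr":[0,0,0],"grip":0}
    - {"delta_pos":[0,0,0.012],"dr":[0,0,0],"grip":0}

```text
time_s: 10.4
ee_pos: [0.4723, -0.2875, 0.008]
ee_rot: [0.234, 0.972, -0.0, 0.005]
wrist_force: [-0.3, -0.1, 0.1]
opening: 0.0869
```

```bash
python3 rel.py 0.4677 -0.2857 -0.477
```

```text
t 10.4 pos [ 0.4723 -0.2875  0.008 ] F [-0.3 -0.1  0.1] open 0.08693940537197203
delta tool [ 0.0049 -0.0005 -0.    ] dr [0.0018 0.0091 0.0038] desired x [-0.888  0.459  0.   ] [ 5.62255083e-17  1.08794715e-16 -1.00000000e+00]
```

Call:
apply_moves:
  deltas:
    - {"delta_pos":[0.005,0,0.006],"dr":[0.002,0.009,0.004],"grip":0}
    - {"delta_pos":[0.001,0,0.006],"dr":[0,0,0],"grip":0}
    - {"delta_pos":[0,0,0.003],"dr":[0,0,0],"grip":0}

```text
time_s: 10.7
ee_pos: [0.4667, -0.2839, -0.0083]
ee_rot: [0.235, 0.972, -0.0, -0.0]
wrist_force: [-0.3, 0.5, 0.8]
opening: 0.087
```

```bash
python3 rel.py 0.4677 -0.2857 -0.477; python3 snap.py side d10 >/dev/null; python3 snap.py wrist w10 >/dev/null; python3 -c "
import cv2,numpy as np
b=cv2.imread('pics/d10.png');u,v=335,250
a=cv2.resize(b[v-50:v+50,u-50:u+50],(400,400),interpolation=cv2.INTER_CUBIC)
c=cv2.resize(cv2.imread('pics/w10.png')[180:340,240:400],(400,400),interpolation=cv2.INTER_CUBIC)
cv2.imwrite('pics/t10.png',np.hstack([a,c]))"
```

```text
t 10.7 pos [ 0.4667 -0.2839 -0.0083] F [-0.3  0.5  0.8] open 0.0870242773205096
delta tool [-0.0017 -0.0011 -0.    ] dr [-0.0004 -0.0004  0.0018] desired x [-0.888  0.459  0.   ] [ 5.62255083e-17  1.08794715e-16 -1.00000000e+00]
```

View pics/t10.png

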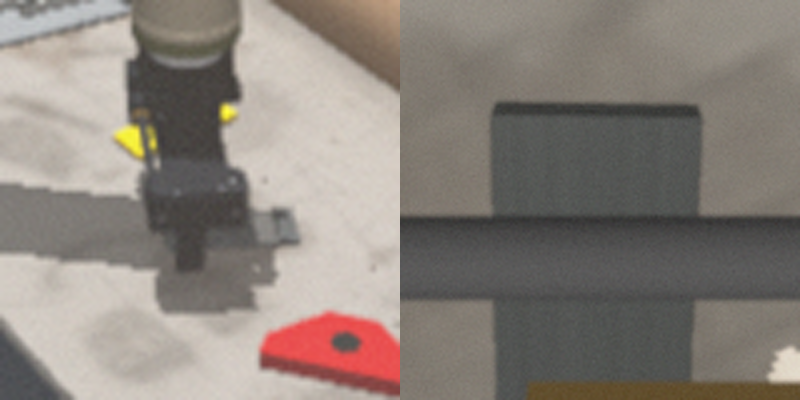

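Call:
apply_moves:
  deltas:
    - {"delta_pos":[-0.001,-0.001,0],"dr":[0,0,0],"grip":255}
    - {"delta_pos":[0,0,0],"dr":[0,0,0],"grip":255}
    - {"delta_pos":[0,0,0],"dr":[0,0,0],"grip":255}
    - {"delta_pos":[0,0,0],"dr":[0,0,0],"grip":255}
    - {"delta_pos":[0,0,0],"dr":[0,0,0],"grip":255}
    - {"delta_pos":[0,0,0],"dr":[0,0,0],"grip":255}
    - {"delta_pos":[0,0,0],"dr":[0,0,0],"grip":255}
  grip_force: 45

```text
time_s: 11.5
ee_pos: [0.4682, -0.2861, -0.0068]
ee_rot: [0.235, 0.972, -0.0, 0.001]
wrist_force: [0.5, -0.7, 0.1]
opening: 0.0389
```

```bash
python3 rel.py 0.4677 -0.2857 -0.477
```

```text
t 11.5 pos [ 0.4682 -0.2861 -0.0068] F [ 0.5 -0.7  0.1] open 0.03887399492493945
delta tool [ 0.0006  0.0001 -0.    ] dr [-0.0002  0.0019  0.0018] desired x [-0.888  0.459  0.   ] [ 5.62255083e-17  1.08794715e-16 -1.00000000e+00]
```

Call:
apply_moves:
  deltas:
    - {"delta_pos":[0,0,-0.02],"dr":[0,0,0],"grip":255}
    - {"delta_pos":[0,0,-0.04],"dr":[0,0,0],"grip":255}
    - {"delta_pos":[0,0,-0.04],"dr":[0,0,0],"grip":255}
    - {"delta_pos":[0,0,-0.02],"dr":[0,0,0],"grip":255}
    - {"delta_pos":[0,0,0],"dr":[0,0,0],"grip":255}

```text
time_s: 12.0
ee_pos: [0.4651, -0.2846, 0.1144]
ee_rot: [0.236, 0.972, -0.0, -0.003]
wrist_force: [0.9, 0.2, -4.2]
opening: 0.0383
```

```bash
python3 rel.py 0.4237 0.1191 -0.477;  python3 snap.py wrist w11 >/dev/null; python3 snap.py side d11 >/dev/null; python3 -c "
import cv2,numpy as np
b=cv2.imread('pics/d11.png');u,v=335,235
a=cv2.resize(b[v-50:v+50,u-50:u+50],(400,400),interpolation=cv2.INTER_CUBIC)
c=cv2.resize(cv2.imread('pics/w11.png')[180:340,240:400],(400,400),interpolation=cv2.INTER_CUBIC)
cv2.imwrite('pics/t11.png',np.hstack([a,c]))"
```

```text
t 12.0 pos [ 0.4651 -0.2846  0.1144] F [ 0.9  0.2 -4.2] open 0.038314109151573676
delta tool [0.2217 0.3399 0.0008] dr [-0.0015 -0.0058  0.0013] desired x [-0.888  0.459  0.   ] [ 5.62255083e-17  1.08794715e-16 -1.00000000e+00]
```

View pics/t11.png

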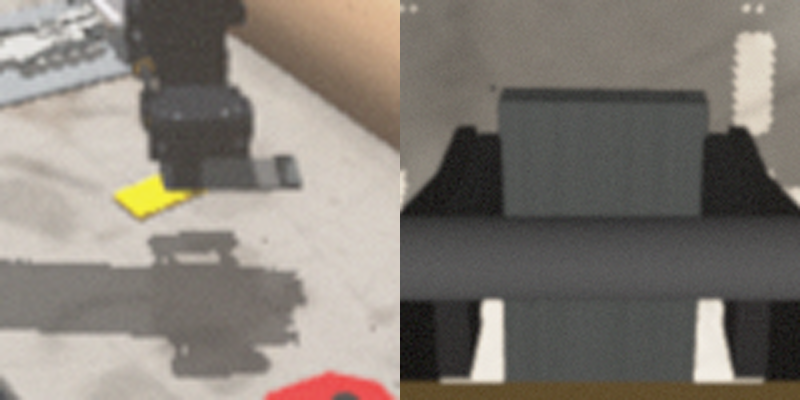

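Run:
```python
from h import *
for z in(-.0148,-.0068):
  P=np.linalg.inv(HE)@np.array([.0176,0,z,1]); u=KW@P[:3]; print(z,u[:2]/u[2])
```

```text
-0.0148 [319.32194241 217.96270373]
-0.0068 [319.38178732 212.73721811]
```

Call:
apply_moves:
  deltas:
    - {"delta_pos":[0.022,0.034,0],"dr":[0,0,0],"grip":255}
    - {"delta_pos":[0.022,0.034,0],"dr":[0,0,0],"grip":255}
    - {"delta_pos":[0.022,0.034,0],"dr":[0,0,0],"grip":255}
    - {"delta_pos":[0.022,0.034,0],"dr":[0,0,0],"grip":255}
    - {"delta_pos":[0.022,0.034,0],"dr":[0,0,0],"grip":255}
    - {"delta_pos":[0.022,0.034,0],"dr":[0,0,0],"grip":255}
    - {"delta_pos":[0.022,0.034,0],"dr":[0,0,0],"grip":255}
    - {"delta_pos":[0.022,0.034,0],"dr":[0,0,0],"grip":255}
    - {"delta_pos":[0.022,0.03,0],"dr":[0,0,0],"grip":255}
    - {"delta_pos":[0,0,0],"dr":[0,0,-0.12],"grip":255}
    - {"delta_pos":[0,0,0],"dr":[0,0,-0.12],"grip":255}
    - {"delta_pos":[0,0,0],"dr":[0,0,-0.1],"grip":255}

```text
time_s: 13.3
ee_pos: [0.4088, 0.0893, 0.0906]
ee_rot: [0.063, 0.998, -0.005, -0.02]
wrist_force: [0.3, -0.2, -3.6]
opening: 0.0382
```

```bash
python3 rel.py 0.4237 0.1191 -0.1256
```

```text
t 13.3 pos [0.4088 0.0893 0.0906] F [ 0.3 -0.2 -3.6] open 0.03819690982056258
delta tool [-0.0111  0.0314 -0.0008] dr [-0.0125 -0.0402  0.0004] desired x [-0.992  0.125  0.   ] [ 1.53411541e-17  1.21499987e-16 -1.00000000e+00]
```

Call:
apply_moves:
  deltas:
    - {"delta_pos":[-0.003,0.016,0],"dr":[-0.012,-0.04,0],"grip":255}
    - {"delta_pos":[0,0.015,0.01],"dr":[0,0,0],"grip":255}
    - {"delta_pos":[0,0,0.01],"dr":[0,0,0],"grip":255}

```text
time_s: 13.6
ee_pos: [0.4126, 0.1196, 0.0651]
ee_rot: [0.06, 0.998, -0.002, -0.003]
wrist_force: [-0.1, -0.3, -2.9]
opening: 0.0382
```

```bash
python3 rel.py 0.4237 0.1191 -0.1256;  python3 - <<'E'
from snap import *
import numpy as np
_,c=snap("wrist","w12");_,a=snap("scene","s12");o,b=snap("side","d12")
e=lambda x,u,v:cv2.resize(x[v-40:v+40,u-40:u+40],(400,400),interpolation=cv2.INTER_CUBIC)
cv2.imwrite("pics/t12.png",np.hstack([e(a,250,190),e(b,280,190)]))
E
```

```text
t 13.6 pos [0.4126 0.1196 0.0651] F [-0.1 -0.3 -2.9] open 0.03817328482692743
delta tool [-0.0111  0.0008 -0.0001] dr [-0.0036 -0.0049  0.005 ] desired x [-0.992  0.125  0.   ] [ 1.53411541e-17  1.21499987e-16 -1.00000000e+00]
```

View pics/t12.png

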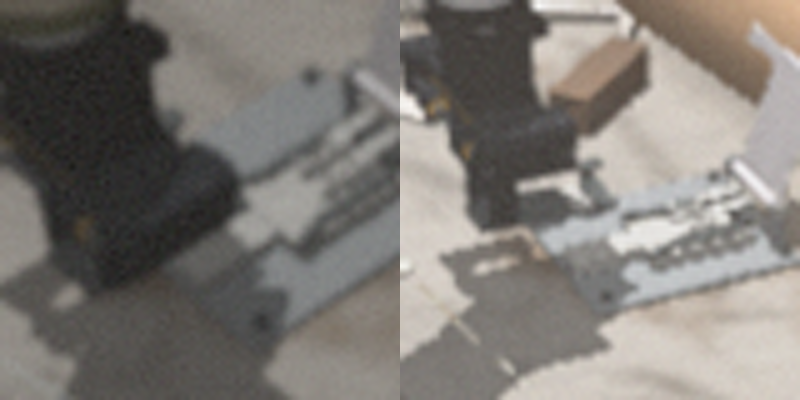

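View pics/w12.png

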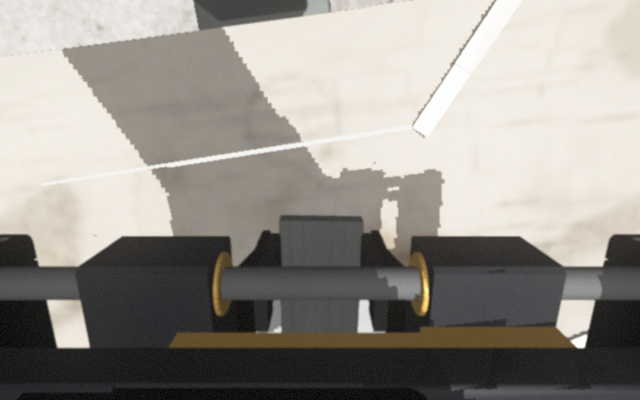

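Run:
```python
from h import *
p=[.5699,.1006,-.1256]
def toW(S): return np.array(S)/1000@R.from_euler('z',p[2]).as_matrix().T+[p[0],p[1],0]
polys=[[(-103,-64,8),(75,-64,8),(75,96,8),(-103,96,8)],[(-102,-13,22),(-42,-13,22),(-42,13,22),(-102,13,22)],[(-104,66,30),(-80,66,30),(-80,90,30),(-104,90,30)]]
out=[]
for n,c,u,v in[("s8","scene",262,185),("d8","side",292,190)]:
    im=cv2.imread(f"pics/{n}.png")[v-40:v+40,u-40:u+40]; im=cv2.resize(im,(400,400),interpolation=cv2.INTER_CUBIC)
    for q in polys:
        x=(w2px(c,toW(q))-[u-40,v-40]+.5)*5
        cv2.polylines(im,[x.round().astype(np.int32)],True,(0,0,255),1)
    out.append(im)
cv2.imwrite("pics/ov.png",np.hstack(out))
```

```text
(no output)
```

View pics/ov.png

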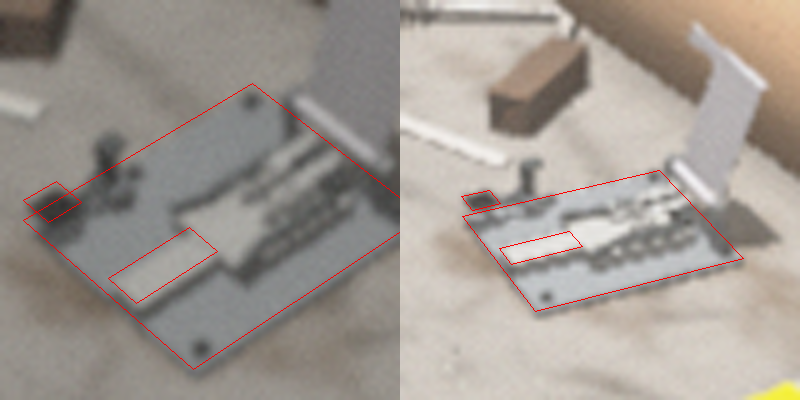

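Call:
apply_moves:
  deltas:
    - {"delta_pos":[0,0.001,0.015],"dr":[-0.004,-0.005,0.005],"grip":255}
    - {"delta_pos":[0,0,0.015],"dr":[0,0,0],"grip":255}
    - {"delta_pos":[0,0,0.012],"dr":[0,0,0],"grip":255}
    - {"delta_pos":[0,0,0],"dr":[0,0,0],"grip":255}

```text
time_s: 14.15
ee_pos: [0.4128, 0.1149, 0.0224]
ee_rot: [0.067, 0.998, -0.001, -0.001]
wrist_force: [-0.9, -0.0, -3.4]
opening: 0.0382
```

```bash
python3 rel.py 0.4237 0.1191 -0.1256
```

```text
t 14.15 pos [0.4128 0.1149 0.0224] F [-0.9 -0.  -3.4] open 0.03824742198871222
delta tool [-0.0103  0.0056 -0.    ] dr [-0.0021 -0.0012 -0.0076] desired x [-0.992  0.125  0.   ] [ 1.53411541e-17  1.21499987e-16 -1.00000000e+00]
```

Call:
apply_moves:
  deltas:
    - {"delta_pos":[0,0.0055,0.003],"dr":[-0.002,-0.001,-0.008],"grip":255}
    - {"delta_pos":[-0.01,0,0.002],"dr":[0,0,0],"grip":255}
    - {"delta_pos":[0,0,0],"dr":[0,0,0],"grip":255}

```text
time_s: 14.45
ee_pos: [0.4254, 0.119, 0.0185]
ee_rot: [0.063, 0.998, 0.001, 0.001]
wrist_force: [-0.1, 0.7, -3.1]
opening: 0.0383
```

```bash
python3 rel.py 0.4336 0.1178 -0.1256;python3 - <<'E'
from snap import *
import numpy as np
_,a=snap("scene","s13");o,b=snap("side","d13")
e=lambda x,u,v:cv2.resize(x[v-40:v+40,u-40:u+40],(400,400),interpolation=cv2.INTER_CUBIC)
cv2.imwrite("pics/t13.png",np.hstack([e(a,250,190),e(b,280,190)]))
E
```

```text
t 14.45 pos [0.4254 0.119  0.0185] F [-0.1  0.7 -3.1] open 0.03825621296833344
delta tool [-0.0083 -0.0002  0.    ] dr [ 0.0011  0.0013 -0.    ] desired x [-0.992  0.125  0.   ] [ 1.53411541e-17  1.21499987e-16 -1.00000000e+00]
```

View pics/t13.png

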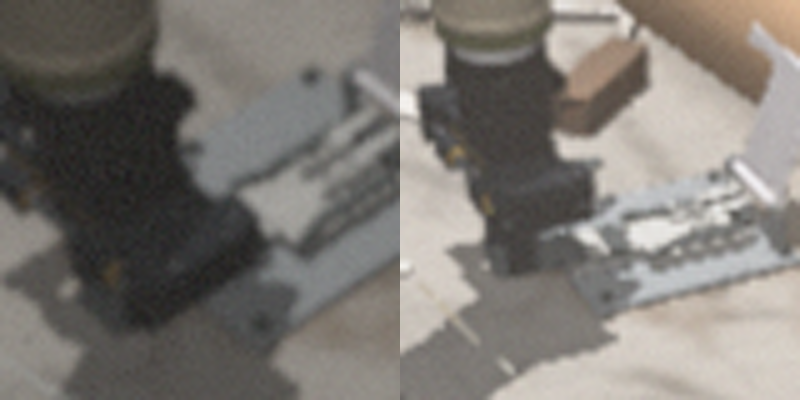

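Call:
apply_moves:
  deltas:
    - {"delta_pos":[-0.008,0,0],"dr":[0,0,0],"grip":255}
    - {"delta_pos":[-0.008,0,0],"dr":[0,0,0],"grip":255}
    - {"delta_pos":[-0.005,0,0.001],"dr":[0,0,0],"grip":255}

```text
time_s: 14.85
ee_pos: [0.4465, 0.1166, 0.0179]
ee_rot: [0.062, 0.998, 0.001, 0.0]
wrist_force: [0.2, 0.8, -2.9]
opening: 0.0386
```

```bash
python3 rel.py 0.4534 0.1153 -0.1256
```

```text
t 14.85 pos [0.4465 0.1166 0.0179] F [ 0.2  0.8 -2.9] open 0.0385567736624553
delta tool [-0.007  -0.0004  0.    ] dr [0.0017 0.0007 0.0007] desired x [-0.992  0.125  0.   ] [ 1.53411541e-17  1.21499987e-16 -1.00000000e+00]
```

Front about x −32. Now lower until contact.

Call:
apply_moves:
  deltas:
    - {"delta_pos":[0,0,0.0015],"dr":[0,0,0],"grip":255}
    - {"delta_pos":[0,0,0.001],"dr":[0,0,0],"grip":255}

```text
time_s: 15.05
ee_pos: [0.4477, 0.1163, 0.0153]
ee_rot: [0.063, 0.998, 0.001, 0.001]
wrist_force: [-0.5, 0.2, -2.2]
opening: 0.0379
```

Call:
apply_moves:
  deltas:
    - {"delta_pos":[0,0,0.001],"dr":[0,0,0],"grip":255}

```text
time_s: 15.15
ee_pos: [0.4477, 0.1164, 0.0144]
ee_rot: [0.063, 0.998, 0.001, 0.001]
wrist_force: [-3.4, -0.8, 7.2]
opening: 0.0385
```

Call:
apply_moves:
  deltas:
    - {"delta_pos":[0,0,0.001],"dr":[0,0,0],"grip":255}

```text
time_s: 15.25
ee_pos: [0.4476, 0.1164, 0.0138]
ee_rot: [0.063, 0.998, 0.001, 0.0]
wrist_force: [-6.2, -1.3, 11.7]
opening: 0.0379
```

Call:
apply_moves:
  deltas:
    - {"delta_pos":[-0.006,0,-0.001],"dr":[0,0,0],"grip":255}
    - {"delta_pos":[-0.008,0,0],"dr":[0,0,0],"grip":255}
    - {"delta_pos":[-0.008,0,0],"dr":[0,0,0],"grip":255}

```text
time_s: 15.55
ee_pos: [0.469, 0.1145, 0.0153]
ee_rot: [0.062, 0.998, 0.002, -0.0]
wrist_force: [-0.7, 0.4, -0.3]
opening: 0.0385
```

```bash
python3 rel.py 0.5159 0.1075 -0.1256;python3 - <<'E'
from snap import *
import numpy as np
_,a=snap("scene","s14");o,b=snap("side","d14")
e=lambda x,u,v:cv2.resize(x[v-40:v+40,u-40:u+40],(400,400),interpolation=cv2.INTER_CUBIC)
cv2.imwrite("pics/t14.png",np.hstack([e(a,260,190),e(b,290,190)]))
E
```

```text
t 15.55 pos [0.469  0.1145 0.0153] F [-0.7  0.4 -0.3] open 0.03846908012420465
delta tool [-0.0474 -0.0012 -0.    ] dr [ 0.0031 -0.0005  0.0013] desired x [-0.992  0.125  0.   ] [ 1.53411541e-17  1.21499987e-16 -1.00000000e+00]
```

View pics/t14.png

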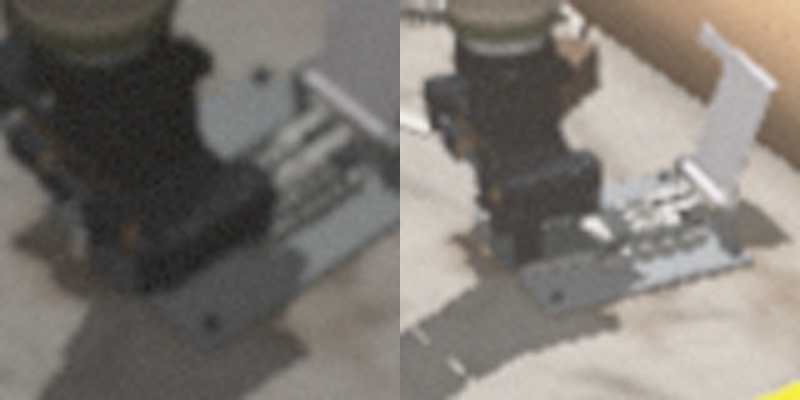

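Call:
apply_moves:
  deltas:
    - {"delta_pos":[-0.006,-0.001,0],"dr":[0.003,0,0.001],"grip":255}
    - {"delta_pos":[-0.006,0,0],"dr":[0,0,0],"grip":255}

```text
time_s: 15.85
ee_pos: [0.4813, 0.1118, 0.0152]
ee_rot: [0.063, 0.998, -0.0, -0.0]
wrist_force: [-7.1, 0.6, 6.5]
opening: 0.0382
```

Call:
apply_moves:
  deltas:
    - {"delta_pos":[-0.006,0,0],"dr":[0,0,0],"grip":255}
    - {"delta_pos":[-0.006,0,0],"dr":[0,0,0],"grip":255}

```text
time_s: 16.05
ee_pos: [0.4903, 0.111, 0.015]
ee_rot: [0.063, 0.998, -0.0, -0.004]
wrist_force: [-12.4, 1.7, 16.8]
opening: 0.0382
```

```bash
python3 rel.py 0.5159 0.1075 -0.1256
```

```text
t 16.05 pos [0.4903 0.111  0.015 ] F [-12.4   1.7  16.8] open 0.03824084940072528
delta tool [-0.0258 -0.0003 -0.0002] dr [-0.0007 -0.009   0.0004] desired x [-0.992  0.125  0.   ] [ 1.53411541e-17  1.21499987e-16 -1.00000000e+00]
```

Call:
apply_moves:
  deltas:
    - {"delta_pos":[-0.006,0,-0.0006],"dr":[0,-0.009,0],"grip":255}
    - {"delta_pos":[-0.006,0,0],"dr":[0,0,0],"grip":255}

```text
time_s: 16.25
ee_pos: [0.5003, 0.1099, 0.0151]
ee_rot: [0.062, 0.998, -0.0, -0.003]
wrist_force: [-9.3, 0.4, 11.2]
opening: 0.0383
```

```bash
python3 rel.py 0.5159 0.1075 -0.1256;python3 - <<'E'
from snap import *
import numpy as np
_,a=snap("scene","s15");o,b=snap("side","d15")
e=lambda x,u,v:cv2.resize(x[v-40:v+40,u-40:u+40],(400,400),interpolation=cv2.INTER_CUBIC)
cv2.imwrite("pics/t15.png",np.hstack([e(a,260,190),e(b,290,190)]))
E
```

```text
t 16.25 pos [0.5003 0.1099 0.0151] F [-9.3  0.4 11.2] open 0.03827080147926341
delta tool [-0.0158 -0.0005 -0.0001] dr [-0.0012 -0.0057  0.001 ] desired x [-0.992  0.125  0.   ] [ 1.53411541e-17  1.21499987e-16 -1.00000000e+00]
```

View pics/t15.png

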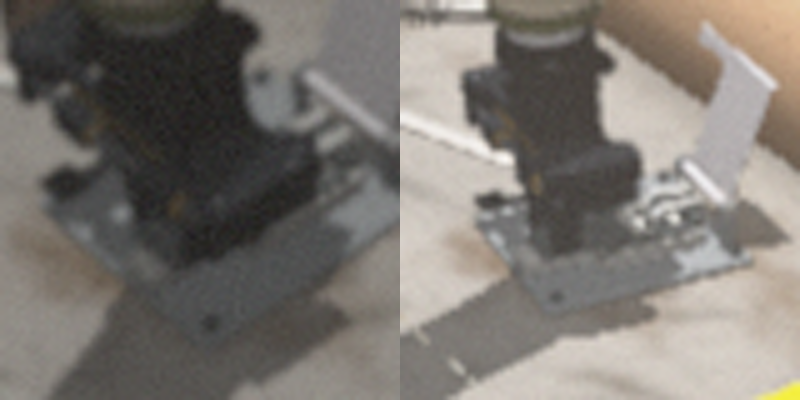

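Call:
apply_moves:
  deltas:
    - {"delta_pos":[-0.006,0,0],"dr":[0,-0.005,0],"grip":255}
    - {"delta_pos":[-0.005,0,0],"dr":[0,0,0],"grip":255}

```text
time_s: 16.55
ee_pos: [0.511, 0.1088, 0.0152]
ee_rot: [0.062, 0.998, -0.0, -0.001]
wrist_force: [-6.6, 1.4, 7.9]
opening: 0.0385
```

Call:
apply_moves:
  deltas:
    - {"delta_pos":[-0.004,0,0],"dr":[0,0,0],"grip":255}

```text
time_s: 16.65
ee_pos: [0.5146, 0.1085, 0.0151]
ee_rot: [0.062, 0.998, -0.0, -0.002]
wrist_force: [-5.1, 0.2, 7.5]
opening: 0.0383
```

```bash
python3 rel.py 0.5159 0.1075 -0.1256
```

```text
t 16.65 pos [0.5146 0.1085 0.0151] F [-5.1  0.2  7.5] open 0.0382814137650735
delta tool [-0.0014 -0.0008 -0.    ] dr [-0.001  -0.0036  0.0013] desired x [-0.992  0.125  0.   ] [ 1.53411541e-17  1.21499987e-16 -1.00000000e+00]
```

Call:
apply_moves:
  deltas:
    - {"delta_pos":[-0.002,0,0],"dr":[0,0,0],"grip":255}

```text
time_s: 16.75
ee_pos: [0.5152, 0.1084, 0.0151]
ee_rot: [0.062, 0.998, -0.0, -0.004]
wrist_force: [-15.6, 0.5, 16.6]
opening: 0.038
```

Call:
apply_moves:
  deltas:
    - {"delta_pos":[-0.0015,0,0],"dr":[0,0,0],"grip":255}

```text
time_s: 16.85
ee_pos: [0.5151, 0.1084, 0.0151]
ee_rot: [0.062, 0.998, -0.0, -0.005]
wrist_force: [-12.2, -0.0, 14.9]
opening: 0.0383
```

Call:
apply_moves:
  deltas:
    - {"delta_pos":[-0.0015,0,0],"dr":[0,0,0],"grip":255}

```text
time_s: 16.95
ee_pos: [0.5151, 0.1084, 0.0151]
ee_rot: [0.062, 0.998, -0.0, -0.007]
wrist_force: [-9.7, 0.6, 12.9]
opening: 0.0379
```

Call:
apply_moves:
  deltas:
    - {"delta_pos":[-0.004,0,0],"dr":[0,-0.012,0],"grip":255}

```text
time_s: 17.05
ee_pos: [0.5154, 0.1083, 0.0149]
ee_rot: [0.062, 0.998, -0.001, -0.005]
wrist_force: [-28.7, 0.8, 32.6]
opening: 0.0381
```

```bash
python3 rel.py 0.5159 0.1075 -0.1256;python3 - <<'E'
from snap import *
import numpy as np
_,w=snap("wrist","w16");_,a=snap("scene","s16");o,b=snap("side","d16")
e=lambda x,u,v:cv2.resize(x[v-40:v+40,u-40:u+40],(400,400),interpolation=cv2.INTER_CUBIC)
cv2.imwrite("pics/t16.png",np.hstack([e(a,260,190),e(b,290,190)]))
E
```

```text
t 17.05 pos [0.5154 0.1083 0.0149] F [-28.7   0.8  32.6] open 0.038095218435124846
delta tool [-0.0006 -0.0008 -0.    ] dr [-0.0024 -0.0108  0.0023] desired x [-0.992  0.125  0.   ] [ 1.53411541e-17  1.21499987e-16 -1.00000000e+00]
```

View pics/t16.png

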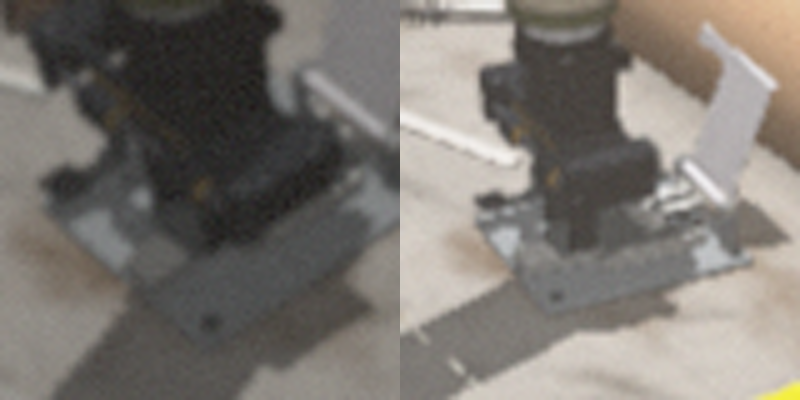

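View pics/w16.png

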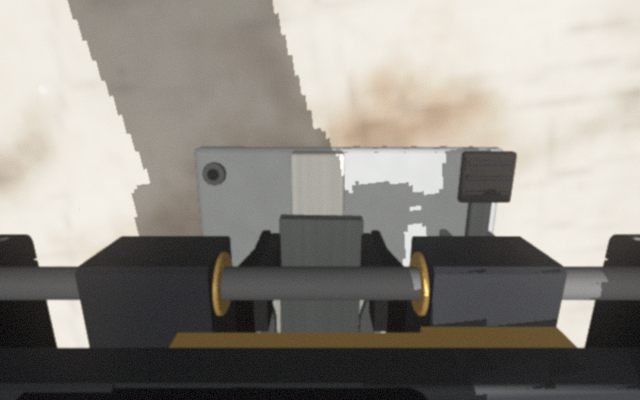

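Call:
apply_moves:
  deltas:
    - {"delta_pos":[0,0,-0.0003],"dr":[0,-0.005,0],"grip":255}
    - {"delta_pos":[0,0,0],"dr":[0,0,0],"grip":255}
    - {"delta_pos":[0,0,0],"dr":[0,0,0],"grip":70}
    - {"delta_pos":[0,0,0],"dr":[0,0,0],"grip":70}
    - {"delta_pos":[0,0,0],"dr":[0,0,0],"grip":70}
    - {"delta_pos":[0,0,0],"dr":[0,0,0],"grip":70}

```text
time_s: 17.8
ee_pos: [0.516, 0.1079, 0.015]
ee_rot: [0.062, 0.998, -0.001, -0.002]
wrist_force: [0.1, -0.9, 0.7]
opening: 0.0603
```

Call:
apply_moves:
  deltas:
    - {"delta_pos":[0,0,-0.02],"dr":[0,0,0],"grip":70}
    - {"delta_pos":[0,0,-0.04],"dr":[0,0,0],"grip":70}
    - {"delta_pos":[0,0,-0.045],"dr":[0,0,0],"grip":70}
    - {"delta_pos":[0,0,-0.045],"dr":[0,0,0],"grip":70}
    - {"delta_pos":[0,0,-0.045],"dr":[0,0,0],"grip":70}
    - {"delta_pos":[-0.01,0,-0.035],"dr":[0,0,0],"grip":0}
    - {"delta_pos":[-0.03,0,-0.01],"dr":[0,0,0],"grip":0}
    - {"delta_pos":[-0.03,0,0],"dr":[0,0,0],"grip":0}
    - {"delta_pos":[0,0,0],"dr":[0,0,0],"grip":0}

```text
time_s: 18.7
ee_pos: [0.5887, 0.0993, 0.265]
ee_rot: [0.061, 0.998, -0.001, -0.001]
wrist_force: [-0.4, 1.3, -1.0]
opening: 0.0841
```

Run:
```python
from snap import *
import numpy as np
o,w=snap("wrist","w17");_,a=snap("scene","s17");o,b=snap("side","d17")
print(o["time_s"],o["ee_pos"],o["wrist_force"])
e=lambda x,u,v:cv2.resize(x[v-40:v+40,u-40:u+40],(400,400),interpolation=cv2.INTER_CUBIC)
cv2.imwrite("pics/t17.png",np.hstack([e(a,260,190),e(b,290,190)]))
```

```text
18.8 [0.58658775 0.09966404 0.26499429] [-0.93606283 -0.65823595 -1.0190622 ]
```

View pics/t17.png

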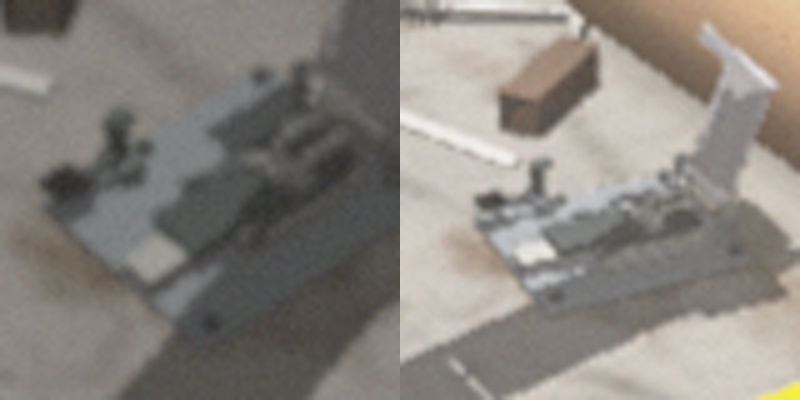

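View pics/w17.png

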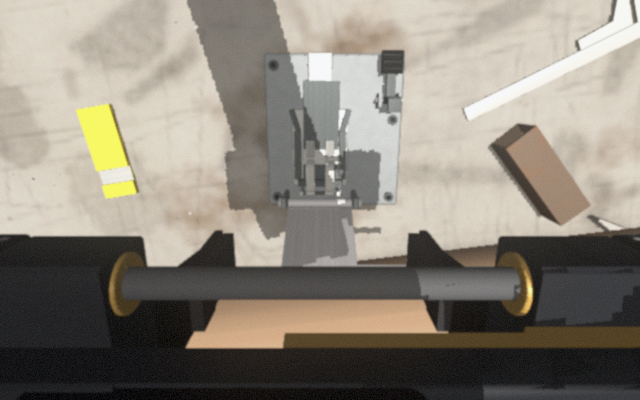

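Run:
```python
from h import *
import json
i=cv2.imread("pics/w17.png")
cv2.imwrite("pics/w17z.png",cv2.resize(i[45:215,255:415],(560,595),interpolation=cv2.INTER_CUBIC))
j=json.load(open("pics/w17.json"));p,q=j["pos"],j["q"]
S=np.array([.5699,.1006,-.1256])
def toW(s): return np.array(s)/1000@R.from_euler('z',S[2]).as_matrix().T+[S[0],S[1],0]
for n,s in {"rail end":(-102,0,22),"rear home top":(-72,0,30),"bed front":(-42,0,22),"front home":(38,0,30),"base":(-103,-64,8),"base2":(-103,96,8),"groovemid":(12,0,26),"gr front":(21,0,30),"gr back":(3,0,30)}.items():
    x=ww2px(p,q,toW(s))[0]; print(n,x.round(1),"zoom",((x-[255,45]+.5)*3.5).round(0))
```

```text
rail end [320.2  52.2] zoom [230.  27.]
rear home top [320.1  80.8] zoom [230. 127.]
bed front [320.  108.8] zoom [229. 225.]
front home [319.7 179.3] zoom [228. 472.]
base [263.5  52.6] zoom [32. 28.]
base2 [405.5  53.1] zoom [528.  30.]
groovemid [319.8 156.7] zoom [229. 393.]
gr front [319.8 165. ] zoom [229. 422.]
gr back [319.8 149.5] zoom [229. 367.]
```

View pics/w17z.png

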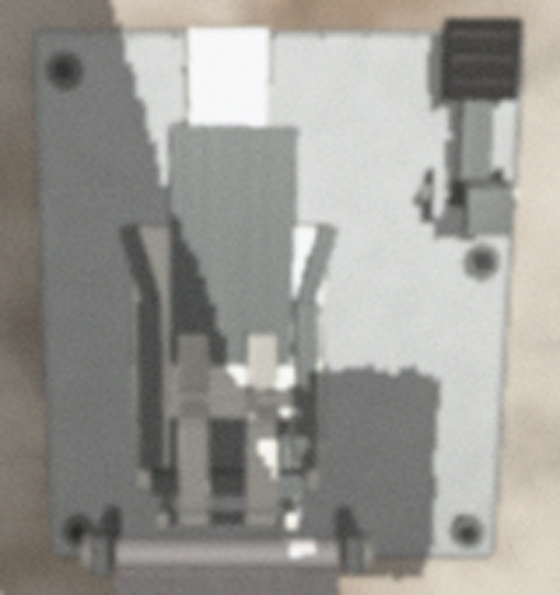

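Run:
```python
from station import *
o=get_obs(); print(o["time_s"],o["qd"].round(3) if hasattr(o["qd"],"round") else o["qd"])
print(sign_off())
```

```text
18.85 [-0.007 -0.017 -0.006  0.018  0.002  0.    -0.   ]
the job is handed in; nothing more can be done
None
```

The test plate is loaded in the inspection stage and the job is handed in, at 18.85 s of the 54 s allowed.

**What I did:**
- Pressed the latch pad straight down until it bottomed out. The cover sprang open by itself and was never touched.
- Picked up the dark plate, not the yellow one, across its width near the plain end.
- Set it on the run-up rail and slid it in under both clips until it stopped dead.
- Let go and lifted clear.

**Last checks:**
- **Position:** In the wrist picture the plate's rear end lies within about 1 px (roughly 1 mm) of where it should be when home. A harder push, about 29 N at the wrist sensor, moved it no more than 0.3 mm further.
- **Clips:** The picture shows both clip noses over the groove and looking alike. I could not measure the clip angles directly, so the snap-in is judged from the picture and the plate's position.
- **Flatness:** I did not measure it separately. The plate was in contact with the bed while it slid in.
- **Surroundings:** The cover is fully open and the arm is clear. I kept well away from the calliper, magnet and tube. The calliper and tube look unmoved in the pictures; I took no last picture of the magnet.

**What disagreed:**
- The fingertips stood about 11 mm behind the reported TCP, not 25 mm ahead of it. I found the working height by feeling for contact.
- The plate sits about 1 to 1.5 mm to the left of the rail's middle, inside the guides' play.

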